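Change over the guide shoes in a winder's feed track

ROBOT

A 6-joint arm with a two-finger parallel gripper is mounted at the origin on the work surface. World frame = base frame: x ahead of the robot, y to its left, z up, the work surface at z = 0. Lengths are in m, angles in rad, forces in N, time in s.
With the tool pointing down it reaches from about 0.35 to 0.975 m from the base axis. Payload 4.9 kg.
Tool frame: the origin (TCP) lies at the very end of the fingers, on their centre line; the grasp point (between the pads) lies 19 mm behind it (ctrl.grip_depth is the z of the grasp point in the tool frame, in m); z points along the fingers, y is the direction in which the jaws open and shut (so a half turn about z gives the same grasp; the last joint's range is limited). The gripper opens to 85 mm and grips with 20 to 120 N. Pads are 22 mm wide; open, the fingers measure 114 mm over their backs; the gripper's body (76 mm by 85 mm) begins 54 mm behind the grasp point. The pads swing forward as they close: fully open they stand 13 mm farther back than shut.
Start: joints at [1.06, 0.053, 1.613, -0, 1.476, -0.119], TCP at [0.239, 0.578, 0.231] pointing down, gripper open.
Joint ranges: [-3.01, 3.01], [-1.01, 2.22], [0.06, 2.58], [-1.02, 4.17], [0.09, 2.62], [-3.14, 3.14]. Speed limits (rad/s): [2.57, 2.57, 3.14, 3.14, 3.14, 3.14].

INTERFACE

Orientations are given as a unit quaternion [w, x, y, z].
In Python, from rig import ctrl, eyes, close_job gives the robot as it stands. The module is installed in compiled form; this text tells all that it offers.
- The arm moves only by the tool play_rows, never from a script. Its arguments are lists of equal length, an entry for each row: "delta_pos": the shift along the tool's x, y, z in mm, a list of three; "delta_rot": the turn, a rotation vector about the tool's x, y, z in degrees, a list of three; "jaw": the gripper's target within -1 to 1 (fully open at 1, half-way at 0, shut at -1). In form: {"delta_pos": [[tx, ty, tz], ...], "delta_rot": [[wx, wy, wz], ...], "jaw": [jaw, ...]}. A call has 1 to 8 rows; each row is the pose to reach, as a shift and turn from the pose commanded when the call began, along the tool's axes at that moment; what a row does not reach only later rows make up. A row lasts 1/10 s, in which the tool goes at most 50 mm and 8.59 degrees, less where a joint would pass 70% of its speed; a pose out of reach is approached as far as the arm can. A call with a gripper value outside its range is refused whole. The fingers move at their own pace and stop on an object; "grip_force" is the grip in N (left out, the last holds). Time passes only in rows, so rows that repeat a pose let the fingers close. It gives the time, the measured TCP pose, the force and the opening at its end, in the units of the state.
- ctrl.get_state(): the state, without advancing time (a new reading comes with each control period).
- eyes.capture(name): name is "scene" or "top" or "wrist"; returns (picture, depth): 420x560x3 uint8, red, green, blue; 420x560 float32, m along the optical axis (not along the pixel's ray), 0 where there is no reading.
- eyes.camera_model(name): a dict with "fx", "fy", "cx", "cy" (pixels), "extrinsics" (4x4, takes a point from camera to world coordinates). Camera axes: x right, y up, looking along -z (the intrinsics and any distortion apply to the point x, -y, -z); pixel columns grow to the right and rows downward; lengths in m; the calibration is good to about 2 mm. The wrist camera is an equidistant fisheye: a pixel r from the principal point sees the ray r / f radians off the axis. A picture is of the moment at which its call begins: read the wrist's pose just before it. camera_model takes no time and is no camera call; for the wrist camera it gives the pose at the moment of the call.
- close_job(): hands the job in, once; it reports no verdict.
Trained networks look in the newest picture that a camera, given by its name, has taken for a name from the list of things; names that differ only in an ending like _2 or _b are one class to them, and where a whole thing is asked for, a point or a joint stands for the part that bears it (a point fixed in the world has none). Each returns a list of dicts, best first, with "confidence" (0 to 1); they miss things now and then, are a little off and sometimes report something else, mostly with a low value. They report only what shows in the picture. A call takes as long as a camera call. They do not tell look-alikes from the thing itself.
- eyes.find_in(label, camera): "bbox" ([centre column, centre row, width, height] in pixels, round what is visible of it).
- eyes.masks_of(label, camera): "mask" (420x560 bool, what is visible of it) and "bbox" ([centre column, centre row, width, height] in pixels, round what is visible of it).
- eyes.spot_point(label, camera): "uv" ([column, row] in pixels: a listed point, or the origin of a listed thing).
The state is a dict: "t": time; "q": joint angles; "qd": joint speeds; "joint_efforts": joint torques, N m; "eef_pos": TCP position; "ee_rot": TCP orientation; "force": force on the tool from outside, world axes, zero at the start; "ft_torque": the same for the moment, N m; "width": finger opening in m.
Only numpy, scipy, OpenCV 4.12 (cv2) and the standard library are available. Lean on these libraries where they do the work, as an engineer would, in place of code of your own. Each camera call takes 0.05 s, during which the arm holds its last target.

TASK

Change over the feed track for the next product: draw its keeper open, slide the two round-post shoes out of the track (taking out first whatever shoes stand in their way) and stand them upright in the empty blue tray. Then slide every flat-blade shoe, those taken out and those on the bench, into the track in any order, pushed up against the stop and each other without gaps, and push the keeper fully shut. Leave the other things on the bench where they are.

Things in the scene. Friction and masses are not known exactly. Their poses are not given: they have to be found in the camera images.
- track: Fixed aluminium feed track, 332 mm long (own x), 62 wide, 25 high. Origin: centre of its underside; own +x runs from the open mouth (x=-166 mm) past the loading bay and the keeper into the T-slot, which ends at the dark stop block (inner face at x=+156); y across, z up. Its floor lies 6 mm above the bench throughout.
- track_slot (a point): Point on the floor of the T-slot, at track x=34 mm, y=0. The T-slot runs from x=-88 to 156: channel 43 mm wide, 13 high, half covered by 6 mm thick lips (top 25 mm above the bench) that leave a 26 mm slot. A shoe's foot runs under the lips, its post stands out of the slot; it can only slide along x. Pushed home, shoes have origins at x=133, 87, 41, -5, -51.
- track_bay (a point): Point on the floor of the loading bay, at track x=-133 mm, y=0. The bay (x=-166 to -100) is open on top; its walls, 22 mm high above the bench, funnel from 54 mm apart at the mouth to 43 mm. Here a shoe, foot's long side along the track, origin near this point, can be set in or lifted out.
- keeper (a joint): Keeper, a sliding steel bar across the track at x=-94 mm between bay and lips (8 mm thick, up to 21 mm above the bench). 0 = fully shut (blocks the channel), grows to 0.045 m = fully open as it is drawn towards the track's +y. Stiff: about 1.5 N of friction, stays where left.
- keeper_tab (a point): Point on the keeper's black upright tab, 26 mm (track x) x 12 mm (track y), from 10 to 62 mm above the bench; the point lies in its middle, 50 mm above the bench. It moves with the keeper: track y = 38 mm shut, 83 mm open.
- round_1: Guide shoe with the same 46 x 38 x 10 mm steel foot, but a centred upright grey plastic round post 20 mm in diameter, to 80 mm above the underside. About 0.2 kg, steady. Origin: centre of the foot's underside, z up the post. It starts in the track.
- round_2: Guide shoe with the same 46 x 38 x 10 mm steel foot, but a centred upright grey plastic round post 20 mm in diameter, to 80 mm above the underside. About 0.2 kg, steady. Origin: centre of the foot's underside, z up the post. It starts in the track.
- shoe_a: Guide shoe: a heavy flat rectangular steel foot 46 (own x) x 38 (own y) x 10 mm thick, on it a centred upright grey plastic flat blade 30 (x) x 14 (y) mm that rises to 80 mm above the underside. About 0.2 kg, steady. Origin: centre of the foot's underside; z up the blade. A half turn about z makes no difference. Starts in the track.
- shoe_b: Guide shoe: a heavy flat rectangular steel foot 46 (own x) x 38 (own y) x 10 mm thick, on it a centred upright grey plastic flat blade 30 (x) x 14 (y) mm that rises to 80 mm above the underside. About 0.2 kg, steady. Origin: centre of the foot's underside; z up the blade. A half turn about z makes no difference. Starts in the track.
- shoe_c: Guide shoe: a heavy flat rectangular steel foot 46 (own x) x 38 (own y) x 10 mm thick, on it a centred upright grey plastic flat blade 30 (x) x 14 (y) mm that rises to 80 mm above the underside. About 0.2 kg, steady. Origin: centre of the foot's underside; z up the blade. A half turn about z makes no difference. Starts on the bench. May be absent (None).
- shoe_d: Guide shoe: a heavy flat rectangular steel foot 46 (own x) x 38 (own y) x 10 mm thick, on it a centred upright grey plastic flat blade 30 (x) x 14 (y) mm that rises to 80 mm above the underside. About 0.2 kg, steady. Origin: centre of the foot's underside; z up the blade. A half turn about z makes no difference. Starts on the bench. May be absent (None).
- shoe_e: Guide shoe: a heavy flat rectangular steel foot 46 (own x) x 38 (own y) x 10 mm thick, on it a centred upright grey plastic flat blade 30 (x) x 14 (y) mm that rises to 80 mm above the underside. About 0.2 kg, steady. Origin: centre of the foot's underside; z up the blade. A half turn about z makes no difference. Starts on the bench. May be absent (None).
- tray: Fixed empty blue plastic tray 160 x 160 x 35 mm, open on top, wall and floor 5 mm. Origin: centre of its underside.
- hex_key: Steel hex key lying flat, 90 mm long with a 30 mm leg, 8 mm thick; origin in the middle of the long leg. Not part of the job: leave it where it is.
- big_nut: Steel hexagon nut 30 mm across flats, 14 mm high; origin under its centre. Not part of the job: leave it where it is.
- screwdriver: Screwdriver lying flat, about 200 mm long. Not part of the job: leave it where it is.
- oil_bottle: White bottle, 44 mm in diameter, 120 mm high. Not part of the job: leave it where it is.
- wrench: Steel wrench lying flat, about 180 mm long. Not part of the job: leave it where it is.
- jar: Clear jar with a grey lid, 60 mm in diameter, 70 mm high. Not part of the job: leave it where it is.
Things that resemble listed ones, but are neither listed nor needed, are in the scene too. Leave any brown or pink look-alike of the shoe_c alone. What is shaped like the shoe_e but green is not meant.

How it is judged:
By the outcome, as a careful person would: the job done as asked, in the order asked, and still so for the second after the job is handed in, with the robot touching nothing.
Of shoe_c, shoe_d, shoe_e only 2 to 3 are there at a start; the rules pass over those that are not, and their reading is None.
At some moment in a run one of shoe_c, shoe_d, shoe_e may be knocked a few centimetres aside while the robot is not near it.
Once in a run the grip may slacken for a moment while it holds something.
It also fails if it takes over 210 s, if anything falls off the work surface, if the arm or the gripper's body presses on something with over 40 N, if the wrist force passes 120 N, or if a joint passes its speed limit or range.

## Working session

There is one attempt and no reset: what is moved stays moved. The work goes in short steps, Python scripts to look and compute and a tool call to move; the robot and the scene stay as the last step left them, time stands still between calls to the robot, and variables do not carry over. Pictures are saved under pics/ and viewed, and the job is handed in when it is done.

Besides the shell and the picture viewer there is one more tool, called after "Request:" by a JSON object that holds its "api" and its "payload", one argument or row to a line. play_rows: Moves the arm, as the interface text tells. Its arguments: {"type":"object","properties":{"delta_pos":{"type":"array"},"delta_rot":{"type":"array"},"jaw":{"type":"array"},"grip_force":{"type":"number"}},"required":["delta_pos","delta_rot","jaw"]}

```bash
ls; mkdir -p pics
cat > h.py <<'E'
import numpy as np, cv2
from rig import ctrl, eyes, close_job
def save(img,name): cv2.imwrite('pics/'+name,img[:,:,::-1])
E
python3 - <<'E'
from h import *
for n in ['scene','top','wrist']:
    p,d=eyes.capture(n); save(p,n+'0.png'); np.save(n+'0.npy',d)
    m=eyes.camera_model(n); print(n,{k:np.round(v,4).tolist() if not isinstance(v,str) else v for k,v in m.items()})
print(ctrl.get_state(), ctrl.grip_depth)
E
```

```text
pics
scene {'fx': 397.9053, 'fy': 397.9053, 'cx': 278.8884, 'cy': 215.5088, 'extrinsics': [[0.7585, -0.5549, 0.3416, 0.8873], [0.6516, 0.6491, -0.3926, -0.334], [-0.0039, 0.5204, 0.8539, 0.8634], [0.0, 0.0, 0.0, 1.0]]}
top {'fx': 524.862, 'fy': 524.862, 'cx': 277.9606, 'cy': 204.4606, 'extrinsics': [[0.0026, 0.9983, -0.0583, 0.4646], [-0.9999, 0.0016, -0.0171, 0.03], [-0.0169, 0.0583, 0.9982, 1.6371], [0.0, 0.0, 0.0, 1.0]]}
wrist {'fx': 325.1923, 'fy': 325.1923, 'cx': 281.203, 'cy': 214.1132, 'extrinsics': [[0.3822, -0.8734, -0.3018, 0.1614], [0.9241, 0.3605, 0.1269, 0.6107], [-0.0021, -0.3274, 0.9449, 0.3723], [0.0, 0.0, 0.0, 1.0]]}
{'t': 0.15, 'q': array([ 1.06003581e+00,  5.32509370e-02,  1.61397738e+00,  1.21157793e-05,
        1.47601735e+00, -1.19019619e-01]), 'qd': array([-0.00038713, -0.0029748 , -0.00427516,  0.00036395,  0.00381029,
        0.00080077]), 'joint_efforts': array([ 1.18241478e-03, -3.94243276e+01, -3.70721841e+01,  5.00919566e-05,
        4.65719932e-03,  8.94561481e-06]), 'eef_pos': array([0.23839017, 0.5772196 , 0.23031782]), 'ee_rot': array([-2.61712244e-04,  1.94620915e-01,  9.80878186e-01, -7.83998625e-04]), 'force': array([ 0.53359747, -0.09902119, -1.09402872]), 'ft_torque': array([-0.00096365, -0.04128643, -0.02084675]), 'width': 0.08575713048954} -0.0187
```

View pics/scene0.png

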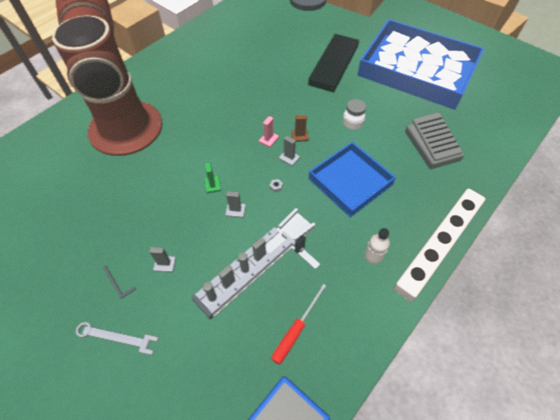

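View pics/top0.png

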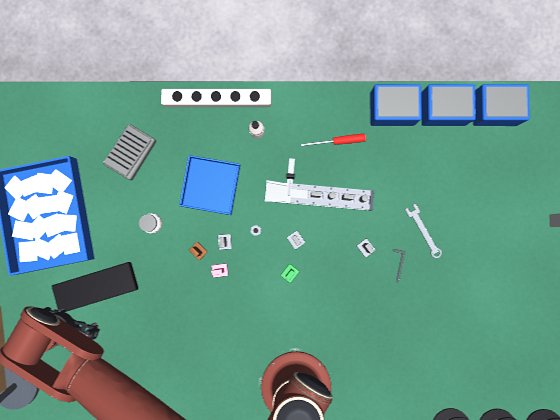

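View pics/wrist0.png

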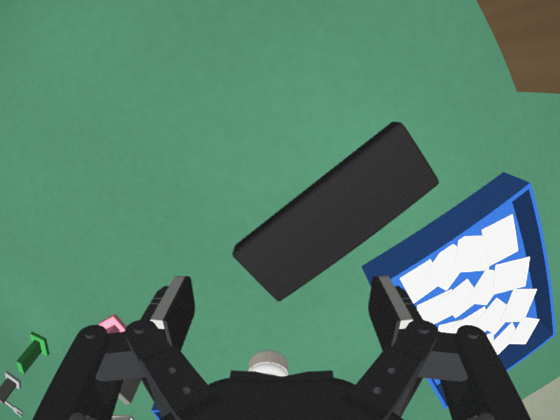

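Run:
```python
from h import *
p=cv2.imread('pics/top0.png'); c=p[140:290,180:390]; cv2.imwrite('pics/topc.png',cv2.resize(c,None,fx=3.8,fy=3.8,interpolation=cv2.INTER_CUBIC))
p=cv2.imread('pics/scene0.png'); c=p[95:320,140:420]; cv2.imwrite('pics/scenec.png',cv2.resize(c,None,fx=2.6,fy=2.6,interpolation=cv2.INTER_CUBIC))
```

```text
(no output)
```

View pics/topc.png

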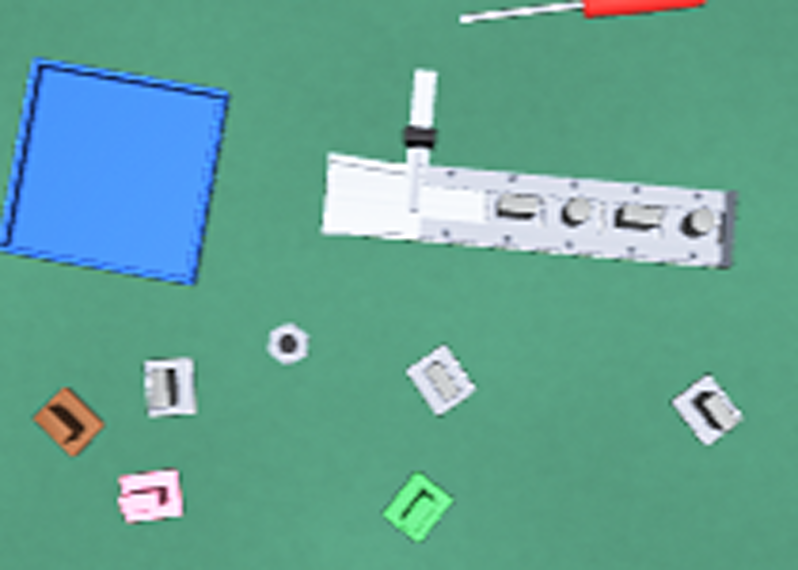

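View pics/scenec.png

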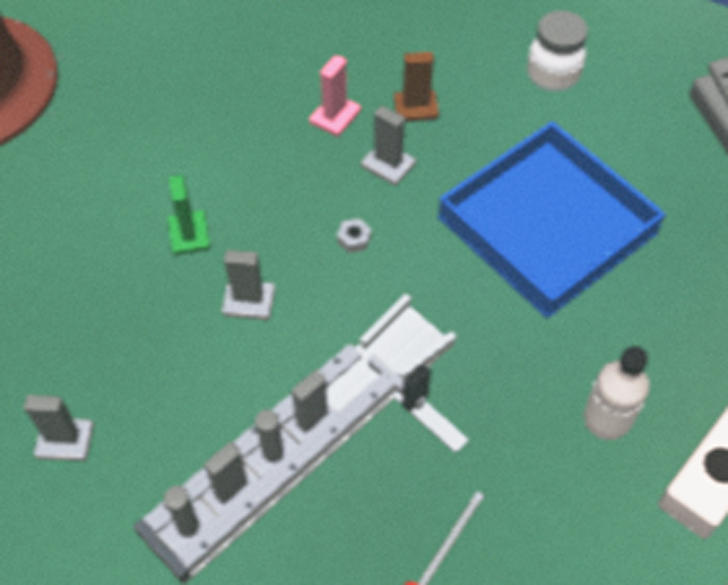

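```bash
cat > h.py <<'E'
import numpy as np, cv2
from scipy.spatial.transform import Rotation as R
from rig import ctrl, eyes, close_job
def save(img,name): cv2.imwrite('pics/'+name,img[:,:,::-1])
def ray(m,uv,fish=False):
    uv=np.atleast_2d(np.asarray(uv,float))
    a=(uv[:,0]-m['cx'])/m['fx']; b=(uv[:,1]-m['cy'])/m['fy']
    if fish:
        th=np.hypot(a,b); s=np.where(th>1e-9,np.sin(th)/np.maximum(th,1e-9),1)
        v=np.stack([a*s,-b*s,-np.cos(th)],1)
    else: v=np.stack([a,-b,-np.ones_like(a)],1)
    E=np.asarray(m['extrinsics']); return E[:3,3], v@E[:3,:3].T
def toplane(m,uv,z,fish=False):
    o,v=ray(m,uv,fish); t=(z-o[2])/v[:,2]; return o+v*t[:,None]
def proj(m,P,fish=False):
    E=np.asarray(m['extrinsics']); c=(np.atleast_2d(P)-E[:3,3])@E[:3,:3]
    x,y,z=c[:,0],-c[:,1],-c[:,2]
    if fish:
        r=np.hypot(x,y); th=np.arctan2(r,z); k=np.where(r>1e-9,th/np.maximum(r,1e-9),1/z)
        return np.stack([m['cx']+m['fx']*x*k, m['cy']+m['fy']*y*k],1)
    return np.stack([m['cx']+m['fx']*x/z, m['cy']+m['fy']*y/z],1)
def cloud(m,d,fish=False):
    h,w=d.shape; u,v=np.meshgrid(np.arange(w),np.arange(h)); uv=np.stack([u.ravel(),v.ravel()],1)
    a=(uv[:,0]-m['cx'])/m['fx']; b=(uv[:,1]-m['cy'])/m['fy']
    if fish:
        th=np.hypot(a,b); k=np.where(th>1e-9,np.tan(th)/np.maximum(th,1e-9),1); a=a*k;b=b*k
    v=np.stack([a,-b,-np.ones_like(a)],1)*d.reshape(-1,1)
    E=np.asarray(m['extrinsics']); return (E[:3,3]+v@E[:3,:3].T).reshape(h,w,3)
def plan(target, yaw, st=None):
    """delta in tool axes (mm), deg for TCP target & yaw of jaw axis(tool y), tool down"""
    st=st or ctrl.get_state(); w=st['ee_rot']; r=R.from_quat([w[1],w[2],w[3],w[0]])
    d=r.inv().apply(np.asarray(target)-st['eef_pos'])*1000
    best=None
    for k in (0,np.pi):
        a=yaw+k; y=np.array([np.cos(a),np.sin(a),0]); z=np.array([0,0,-1.]); x=np.cross(y,z)
        rv=np.degrees((r.inv()*R.from_matrix(np.stack([x,y,z],1))).as_rotvec())
        if best is None or np.linalg.norm(rv)<np.linalg.norm(best): best=rv
    return np.round(d,1), np.round(best,2)
def stp():
    s=ctrl.get_state(); w=s['ee_rot']; M=R.from_quat([w[1],w[2],w[3],w[0]]).as_matrix()
    print('t %.2f pos %s jawyaw %.2f zaxis %s F %s w %.4f q %s'%(s['t'],np.round(s['eef_pos'],4),np.degrees(np.arctan2(M[1,1],M[0,1])),np.round(M[:,2],3),np.round(s['force'],1),s['width'],np.round(s['q'],2)))
    return s
E
python3 - <<'E'
from h import *
for n,zs in [('top',0),('scene',0)]:
    m=eyes.camera_model(n); eyes.capture(n)
    for l,z in [('track',0),('track_slot',.006),('track_bay',.006),('keeper_tab',.05),('tray',0),('shoe_c',0),('round_1',.006)]:
        for r in eyes.spot_point(l,n): print(n,l,np.round(r['confidence'],2),np.round(r['uv'],1),np.round(toplane(m,r['uv'],z)[0],4))
stp()
E
```

```text
top track 0.8 [317.8 198.4] [ 0.5793 -0.0664  0.    ]
top track 0.45 [156.  225.4] [0.4938 0.4396 0.    ]
top track_slot 0.8 [327.4 196.8] [ 0.5839 -0.0959  0.006 ]
top track_bay 0.84 [273.4 189.7] [0.6059 0.0722 0.006 ]
top keeper_tab 0.54 [292.7 175.9] [0.6442 0.0126 0.05  ]
top tray 0.89 [208.3 183.5] [0.6257 0.2769 0.    ]
top tray 0.61 [313.5 195.3] [ 0.589 -0.053  0.   ]
top shoe_c 0.77 [363.  245.6] [ 0.4327 -0.2062  0.    ]
top shoe_c 0.7 [196.9 246.5] [0.4284 0.3104 0.    ]
top shoe_c 0.69 [288.9 274. ] [0.3443 0.0235 0.    ]
top shoe_c 0.61 [225.3 236.5] [0.4598 0.222  0.    ]
top shoe_c 0.49 [221.4 269.4] [0.3577 0.2333 0.    ]
top shoe_c 0.48 [343.9 196.9] [ 0.5841 -0.1478  0.    ]
top shoe_c 0.48 [295.  236.7] [0.4597 0.0047 0.    ]
top shoe_c 0.43 [312.5 193.9] [ 0.5934 -0.0499  0.    ]
top round_1 0.45 [329.2 193.6] [ 0.5939 -0.1015  0.006 ]
top round_1 0.42 [360.6 199. ] [ 0.5772 -0.1989  0.006 ]
scene track 0.71 [253.7 263.7] [ 0.5836 -0.0772  0.    ]
scene track_slot 0.72 [244.2 269. ] [ 0.578  -0.1033  0.006 ]
scene track_bay 0.96 [294.2 226.2] [0.5934 0.0613 0.006
[... 175 characters left out ...]
cene shoe_c 0.9 [257.9 260.9] [ 0.5863 -0.0653  0.    ]
scene shoe_c 0.9 [270.2 140.9] [0.3596 0.2369 0.    ]
scene shoe_c 0.85 [163.2 266. ] [ 0.4252 -0.2205  0.    ]
scene shoe_c 0.81 [231.1 286.3] [ 0.5825 -0.1525  0.    ]
scene shoe_c 0.8 [212.8 183.4] [0.342  0.0243 0.    ]
scene shoe_c 0.65 [286.9 157.4] [0.4352 0.2214 0.    ]
scene shoe_c 0.64 [233.8 212. ] [ 0.4474 -0.004   0.    ]
scene shoe_c 0.57 [298.3 138.2] [0.4144 0.2972 0.    ]
scene round_1 0.85 [245.5 272.1] [ 0.5856 -0.107   0.006 ]
scene round_1 0.71 [208.5 299. ] [ 0.5671 -0.2083  0.006 ]
t 0.95 pos [0.2387 0.5776 0.2313] jawyaw 67.55 zaxis [ 0. -0. -1.] F [ 0.3 -0.1  0.6] w 0.0855 q [ 1.06  0.05  1.61 -0.    1.48 -0.12]
```

Run:
```python
from h import *
m=eyes.camera_model('top')
uv=np.array([[330,153],[323,233],[734,190],[728,268]])/3.8+[180,140]-0.37
P=np.vstack([toplane(m,uv[:2],.022),toplane(m,uv[2:],.025)])[:,:2]; print(P)
L=np.array([[-166,31],[-166,-31],[166,31],[166,-31]])/1000.
def fit(P,L):
    a=P-P.mean(0);b=L-L.mean(0); th=np.arctan2((b[:,0]*a[:,1]-b[:,1]*a[:,0]).sum(),(b*a).sum())
    c,s=np.cos(th),np.sin(th);Rm=np.array([[c,-s],[s,c]]); return P.mean(0)-Rm@L.mean(0),th,Rm
t,th,Rm=fit(P,L); print(t,np.degrees(th),(P-(L@Rm.T+t))*1000)
# scene overlay check
for n in('top','scene'):
    m=eyes.camera_model(n); img,_=eyes.capture(n); im=img.copy()
    im=cv2.resize(im,None,fx=4,fy=4,interpolation=cv2.INTER_CUBIC)
    def w(x,y,z): q=Rm@np.array([x,y])/1000+t; return [q[0],q[1],z/1000]
    pts=[w(x,y,25) for x,y in[(-88,31),(166,31),(166,-31),(-88,-31)]]
    cv2.polylines(im,[(proj(m,pts)*4+1.5).astype(int)],True,(255,0,0),1)
    for x in(133,87,41,-5):
        u=(proj(m,[w(x,0,86)])*4+1.5)[0].astype(int); cv2.circle(im,tuple(map(int,u)),3,(255,0,0),-1)
    u=(proj(m,[w(-94,38,62)])*4+1.5)[0].astype(int); cv2.circle(im,tuple(map(int,u)),3,(0,255,0),-1)
    u=(proj(m,[w(0,0,25)])*4)[0].astype(int); im=im[u[1]-270:u[1]+270,u[0]-380:u[0]+380]; save(im,'ov_'+n+'.png')
```

```text
[[ 0.6348827   0.09332436]
 [ 0.56963412  0.0987556 ]
 [ 0.6047917  -0.23376153]
 [ 0.54164217 -0.2284378 ]]
[ 0.58773767 -0.06752984] -95.06300185744358 [[ 1.61629558 -1.7623236 ]
 [-1.87418453 -1.80265501]
 [ 0.82466365  1.85641109]
 [-0.5667747   1.70856753]]
```

View pics/ov_top.png

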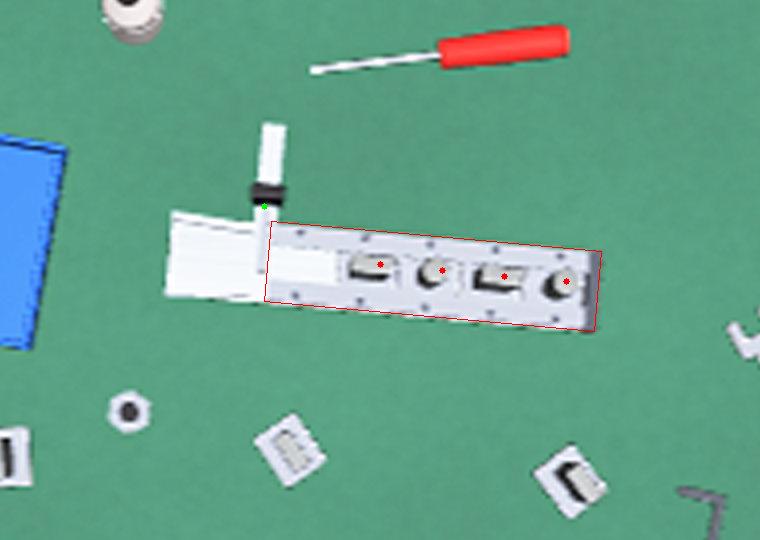

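View pics/ov_scene.png

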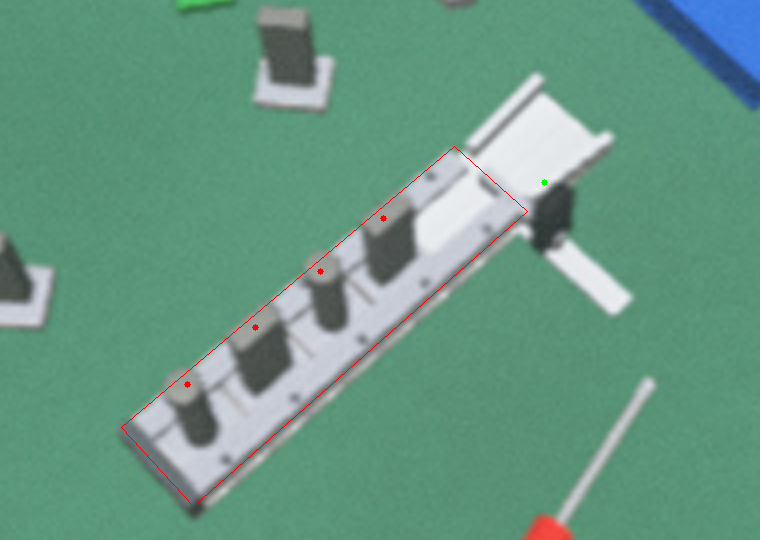

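Run:
```python
from h import *
print(plan([0.595,0.03,0.23],np.radians(-5)))
```

```text
(array([-538.5, -370. ,    1.3]), array([-0.  ,  0.  , 72.55]))
```

Request:
{"api": "play_rows", "payload": {
  "delta_pos": [
    [-538, -370, 0],
    [-538, -370, 0],
    [-538, -370, 0],
    [-538, -370, 0],
    [-538, -370, 0],
    [-538, -370, 0],
    [-538, -370, 0],
    [-538, -370, 0]
  ],
  "delta_rot": [
    [0, 0, 72.5],
    [0, 0, 72.5],
    [0, 0, 72.5],
    [0, 0, 72.5],
    [0, 0, 72.5],
    [0, 0, 72.5],
    [0, 0, 72.5],
    [0, 0, 72.5]
  ],
  "jaw": [1, 1, 1, 1, 1, 1, 1, 1]
}}

```text
t: 1.85
eef_pos: [0.4575, 0.2405, 0.2317]
ee_rot: [0.0, 0.717, 0.697, 0.0]
force: [0.6, -0.1, -0.6]
width: 0.0852
```

Run:
```python
from h import *
stp()
print(plan([0.595,0.03,0.23],np.radians(-5)))
```

```text
t 1.85 pos [0.4575 0.2405 0.2317] jawyaw -1.55 zaxis [ 0.001  0.    -1.   ] F [ 0.6 -0.1 -0.6] w 0.0852 q [ 0.34 -0.21  1.86  0.    1.49  0.37]
(array([-206.7,  143.1,    1.7]), array([ 0.05, -0.03,  3.45]))
```

Request:
{"api": "play_rows", "payload": {
  "delta_pos": [
    [-207, 143, 0],
    [-207, 143, 0],
    [-207, 143, 0],
    [-207, 143, 0],
    [-207, 143, 0],
    [-207, 143, 0],
    [-207, 143, 0],
    [-207, 143, 0]
  ],
  "delta_rot": [
    [0, 0, 3.5],
    [0, 0, 3.5],
    [0, 0, 3.5],
    [0, 0, 3.5],
    [0, 0, 3.5],
    [0, 0, 3.5],
    [0, 0, 3.5],
    [0, 0, 3.5]
  ],
  "jaw": [1, 1, 1, 1, 1, 1, 1, 1]
}}

```text
t: 2.65
eef_pos: [0.5949, 0.033, 0.2312]
ee_rot: [-0.0, 0.735, 0.678, -0.0]
force: [-0.9, 0.3, 0.3]
width: 0.0854
```

Run:
```python
from h import *
stp()
m=eyes.camera_model('wrist'); p,d=eyes.capture('wrist'); save(p,'w1.png'); np.save('w1.npy',d); np.save('w1m.npy',m,allow_pickle=True)
```

```text
t 2.65 pos [0.5949 0.033  0.2312] jawyaw -4.67 zaxis [-0.  0. -1.] F [-0.9  0.3  0.3] w 0.0854 q [-0.07 -0.02  1.68  0.    1.48  0.01]
```

View pics/w1.png

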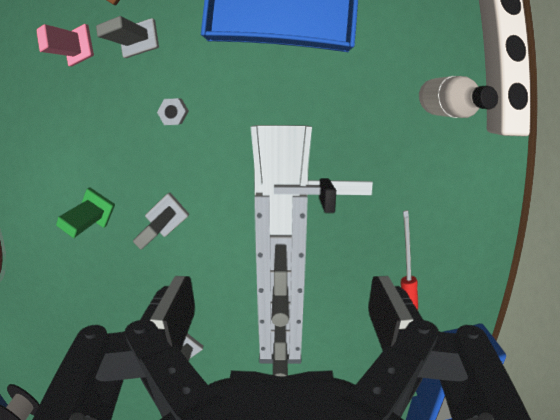

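Run:
```python
from h import *
m=np.load('w1m.npy',allow_pickle=True).item(); d=np.load('w1.npy')
C=cloud(m,d,True)
for uv in [(150,110),(200,300),(350,120),(281,160),(265,250),(297,250),(328,190),(272,190)]: print(uv,C[uv[1],uv[0]].round(4))
# check fisheye convention via ray and range
M=(abs(C[...,2]-.025)<.004)&(C[...,0]>.5)&(C[...,0]<.68)&(C[...,1]<.0)&(C[...,1]>-.26)
ys=C[...,1][M]; xs=C[...,0][M]
th=np.radians(-95.06)
for th in np.radians([-95.5,-95,-94.5,-94,-93.5]):
    ax=np.array([np.cos(th),np.sin(th)]); ay=np.array([-ax[1],ax[0]])
    a=np.c_[xs,ys]@ax; b=np.c_[xs,ys]@ay
    k=(a<np.percentile(a,95))
    print(np.degrees(th),[tuple(np.round(np.percentile(b[(a>lo)&(a<lo+.04)],[1,99]),4)) for lo in np.arange(a.min(),a.max()-.04,.04)],np.round([a.min(),a.max()],4))
```

```text
(150, 110) [ 4.471e-01  1.327e-01 -2.000e-04]
(200, 300) [ 0.4677 -0.1291 -0.0006]
(350, 120) [ 0.6804  0.0969 -0.001 ]
(281, 160) [0.5974 0.0563 0.0051]
(265, 250) [ 0.5701 -0.0448  0.0261]
(297, 250) [ 0.6078 -0.0485  0.0247]
(328, 190) [0.6424 0.0322 0.0619]
(272, 190) [0.584  0.0218 0.0055]
-95.5 [(np.float64(0.5605), np.float64(0.6191)), (np.float64(0.5608), np.float64(0.6192)), (np.float64(0.5612), np.float64(0.6192)), (np.float64(0.5607), np.float64(0.6199)), (np.float64(0.5621), np.float64(0.6205))] [-0.0589  0.1787]
-95.0 [(np.float64(0.5609), np.float64(0.6194)), (np.float64(0.5608), np.float64(0.6193)), (np.float64(0.5607), np.float64(0.6187)), (np.float64(0.5601), np.float64(0.6191)), (np.float64(0.5609), np.float64(0.6193))] [-0.0535  0.184 ]
-94.5 [(np.float64(0.5613), np.float64(0.6197)), (np.float64(0.5607), np.float64(0.6193)), (np.float64(0.5602), np.float64(0.6183)), (np.float64(0.5594), np.float64(0.6182)), (np.float64(0.5596), np.float64(0.6181))] [-0.0482  0.1894]
-94.0 [(np.float64(0.5616), np.float64(0.6199)), (np.float64(0.5606), np.float64(0.6192)), (np.float64(0.5597), np.float64(0.6178)), (np.float64(0.5588), np.float64(0.6173)), (np.float64(0.5584), np.float64(0.6169))] [-0.0428  0.1947]
-93.5 [(np.float64(0.5617), np.float64(0.6201)), (np.float64(0.5604), np.float64(0.6192)), (np.float64(0.5591), np.float64(0.6172)), (np.float64(0.558), np.float64(0.6164)), (np.float64(0.5571), np.float64(0.6156))] [-0.0375  0.2   ]
```

```bash
cat >> h.py <<'E'
TH=np.radians(-95.0); AX=np.array([np.cos(TH),np.sin(TH)]); AY=np.array([-AX[1],AX[0]])
A0,B0=0.016,0.5905   # track origin along AX, AY
def w2t(P): P=np.asarray(P); return np.stack([P[...,:2]@AX-A0,P[...,:2]@AY-B0,P[...,2]],-1)
def t2w(x,y,z): q=(x+A0)*AX+(y+B0)*AY; return np.array([q[0],q[1],z])
E
python3 - <<'E'
from h import *
m=np.load('w1m.npy',allow_pickle=True).item(); d=np.load('w1.npy')
T=w2t(cloud(m,d,True)); x,y,z=T[...,0],T[...,1],T[...,2]
M=(abs(y)<.034)&(abs(x)<.2)
lip=M&(z>.0235)&(z<.028)&(abs(y)>.016); print('lip x',np.percentile(x[lip],[.2,.5,1,50]).round(4))
bay=(abs(y)<.04)&(x<-.1)&(x>-.2)&(z>.018)&(z<.026)
for lo in np.arange(-.17,-.1,.01):
    k=bay&(x>=lo)&(x<lo+.01); print(round(lo,3),k.sum(), y[k&(y<0)].min().round(4) if (k&(y<0)).any() else None,y[k&(y<0)].max().round(4) if (k&(y<0)).any() else None,y[k&(y>0)].min().round(4) if (k&(y>0)).any() else None)
print('bay x',x[bay].min())
tab=(z>.055)&(z<.066)&(x<-.06)&(x>-.13)&(y>0)&(y<.12)
print('tab',tab.sum(),[np.percentile(v[tab],[1,50,99]).round(4) for v in(x,y,z)])
kp=(z>.015)&(z<.024)&(x<-.08)&(x>-.11)&(abs(y)<.15)&(y>.045)
print('keeper bar',[np.percentile(v[kp],[1,50,99]).round(4) for v in(x,y,z)])
post=(z>.079)&(z<.09)&(abs(y)<.03)&(abs(x)<.16)
h,e=np.histogram(x[post],bins=np.arange(-.16,.161,.005)); print([(round(a,3),int(n)) for a,n in zip(e,h) if n])
for c in (-.005,.041,.087,.133):
    k=post&(abs(x-c)<.02); print(c,k.sum(), [np.percentile(v[k],[2,50,98]).round(4) for v in(x,y)] if k.sum()>5 else '')
E
```

```text
lip x [-0.086  -0.0857 -0.0847  0.0132]
-0.17 44 -0.0329 -0.0276 0.0262
-0.16 111 -0.0329 -0.0266 0.0254
-0.15 107 -0.0319 -0.0263 0.0245
-0.14 105 -0.0309 -0.0254 0.0235
-0.13 100 -0.03 -0.0243 0.0226
-0.12 96 -0.0291 -0.0233 0.0228
-0.11 100 -0.028 -0.0224 0.0219
-0.1 0 None None None
bay x -0.16430198090476317
tab 317 [array([-0.1052, -0.0932, -0.0793]), array([0.0427, 0.0483, 0.0546]), array([0.0562, 0.0612, 0.0629])]
keeper bar [array([-0.1054, -0.1052, -0.1045]), array([0.0453, 0.0495, 0.0541]), array([0.0167, 0.0221, 0.0236])]
[(np.float64(-0.03), 37), (np.float64(-0.025), 71), (np.float64(-0.02), 60), (np.float64(-0.015), 55), (np.float64(-0.01), 60), (np.float64(-0.005), 52), (np.float64(0.0), 43), (np.float64(0.025), 64), (np.float64(0.03), 66), (np.float64(0.035), 58), (np.float64(0.04), 41), (np.float64(0.045), 5), (np.float64(0.065), 5), (np.float64(0.07), 71), (np.float64(0.075), 33), (np.float64(0.08), 39), (np.float64(0.085), 35), (np.float64(0.09), 36), (np.float64(0.095), 24), (np.float64(0.12), 26), (np.float64(0.125), 45)]
-0.005 341 [array([-0.0248, -0.0115,  0.0031]), array([-0.0069,  0.0003,  0.0066])]
0.041 234 [array([0.0271, 0.034 , 0.0446]), array([-0.0093, -0.0005,  0.0076])]
0.087 243 [array([0.07  , 0.0812, 0.0984]), array([-0.0075, -0.0015,  0.0056])]
0.133 71 [array([0.1232, 0.1257, 0.1296]), array([-0.0086, -0.0002,  0.0074])]
```

```bash
sed -i 's/A0,B0=0.016,0.5905/A0,B0=0.0142,0.5903/' h.py
cat >> h.py <<'E'
def pt(x,y,z,yaw=-5.0):
    p=t2w(x,y,z); print('plan',(x,y,z),p.round(4),*plan(p,np.radians(yaw)))
def tt():
    s=stp(); print('  track tcp',w2t(s['eef_pos']).round(4))
E
python3 - <<'E'
from h import *
tt(); pt(-.094,.0485,.08); pt(-.094,.0485,.036)
E
```

```text
t 2.70 pos [0.5948 0.0334 0.2313] jawyaw -4.62 zaxis [-0.  0. -1.] F [-0.4 -0.4 -0.3] w 0.0854 q [-0.07 -0.02  1.68  0.    1.48  0.01]
  track tcp [-0.0994 -0.0007  0.2313]
plan (-0.094, 0.0485, 0.08) [0.6433 0.0238 0.08  ] [ -5.7  49.2 151.3] [-0.01 -0.02  0.38]
plan (-0.094, 0.0485, 0.036) [0.6433 0.0238 0.036 ] [ -5.7  49.2 195.3] [-0.01 -0.02  0.38]
```

Request:
{"api": "play_rows", "payload": {
  "delta_pos": [
    [-6, 49, 45],
    [-6, 49, 90],
    [-6, 49, 135],
    [-6, 49, 150],
    [-6, 49, 175],
    [-6, 49, 195],
    [-6, 49, 195],
    [-6, 49, 195]
  ],
  "delta_rot": [
    [0, 0, 0.4],
    [0, 0, 0.4],
    [0, 0, 0.4],
    [0, 0, 0.4],
    [0, 0, 0.4],
    [0, 0, 0.4],
    [0, 0, 0.4],
    [0, 0, 0.4]
  ],
  "jaw": [0, 0, 0, 0, 0, 0, -1, -1],
  "grip_force": 40
}}

```text
t: 3.5
eef_pos: [0.6441, 0.0231, 0.0378]
ee_rot: [0.0, 0.738, 0.675, 0.0]
force: [-0.0, 0.4, 0.2]
width: 0.0148
```

Run:
```python
from h import *
tt(); p,d=eyes.capture('wrist'); save(p,'w2.png')
```

```text
t 3.50 pos [0.6441 0.0231 0.0378] jawyaw -5.04 zaxis [ 0.001 -0.    -1.   ] F [-0.   0.4  0.2] w 0.0148 q [-0.08  0.28  1.7   0.    1.16  0.01]
  track tcp [-0.0933  0.0493  0.0378]
```

View pics/w2.png

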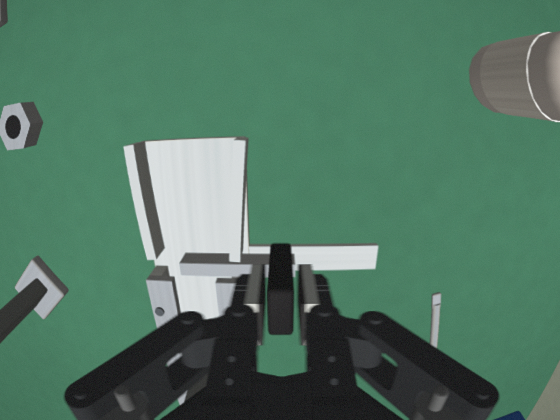

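Request:
{"api": "play_rows", "payload": {
  "delta_pos": [
    [0, 0, 0],
    [0, 0, 0],
    [0, 8, 0],
    [0, 18, 0],
    [0, 28, 0],
    [0, 37, 0],
    [0, 37, 0],
    [0, 37, 0]
  ],
  "delta_rot": [
    [0, 0, 0],
    [0, 0, 0],
    [0, 0, 0],
    [0, 0, 0],
    [0, 0, 0],
    [0, 0, 0],
    [0, 0, 0],
    [0, 0, 0]
  ],
  "jaw": [-1, -1, -1, -1, -1, -1, -1, -1]
}}

```text
t: 4.35
eef_pos: [0.6767, 0.0201, 0.0378]
ee_rot: [-0.005, 0.738, 0.675, -0.004]
force: [-24.2, 5.5, 21.2]
width: 0.011
```

Run:
```python
from h import *
tt()
```

```text
t 4.35 pos [0.6767 0.0201 0.0378] jawyaw -5.08 zaxis [-0.013  0.002 -1.   ] F [-24.2   5.5  21.2] w 0.0110 q [-0.08  0.36  1.6   0.    1.19  0.01]
  track tcp [-0.0932  0.0821  0.0378]
```

Request:
{"api": "play_rows", "payload": {
  "delta_pos": [
    [0, 34, 0],
    [0, 34, 0],
    [0, 34, -40],
    [0, 34, -70],
    [0, 34, -70]
  ],
  "delta_rot": [
    [0, 0, 0],
    [0, 0, 0],
    [0, 0, 0],
    [0, 0, 0],
    [0, 0, 0]
  ],
  "jaw": [0, 0, 0, 0, 0]
}}

```text
t: 4.85
eef_pos: [0.7181, 0.015, 0.1116]
ee_rot: [0.004, 0.738, 0.675, 0.003]
force: [0.9, -1.6, 1.1]
width: 0.0426
```

Run:
```python
from h import *
tt(); m=eyes.camera_model('wrist'); p,d=eyes.capture('wrist'); save(p,'w3.png')
T=w2t(cloud(m,d,True)); x,y,z=T[...,0],T[...,1],T[...,2]
tab=(z>.055)&(z<.066)&(x<-.06)&(x>-.13)&(y>0)&(y<.12)
print('tab',tab.sum(),[np.percentile(v[tab],[1,50,99]).round(4) for v in(x,y,z)])
pt(-.0105,0,.11); pt(-.0105,0,.038)
```

```text
t 4.85 pos [0.7181 0.015  0.1116] jawyaw -5.12 zaxis [ 0.01  -0.002 -1.   ] F [ 0.9 -1.6  1.1] w 0.0426 q [-0.08  0.35  1.48 -0.    1.3   0.01]
  track tcp [-0.0917  0.1238  0.1116]
tab 708 [array([-0.1039, -0.092 , -0.0781]), array([0.0768, 0.0831, 0.0884]), array([0.056 , 0.0611, 0.0625])]
plan (-0.0105, 0, 0.11) [ 0.5877 -0.0551  0.11  ] [ -81.5 -123.    -0.9] [ 0.44  0.06 -0.12]
plan (-0.0105, 0, 0.038) [ 0.5877 -0.0551  0.038 ] [ -81.4 -123.5   71.1] [ 0.44  0.06 -0.12]
```

View pics/w3.png

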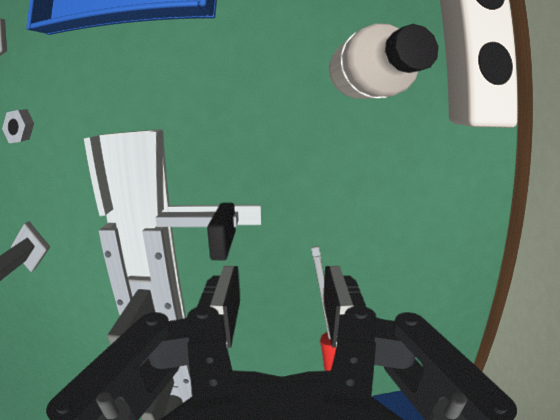

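Request:
{"api": "play_rows", "payload": {
  "delta_pos": [
    [-26, -40, 0],
    [-53, -80, 0],
    [-81, -123, 0],
    [-81, -123, 0],
    [-81, -123, 35],
    [-81, -123, 72],
    [-81, -123, 72],
    [-81, -123, 72]
  ],
  "delta_rot": [
    [0, 0, 0],
    [0, 0, 0],
    [0, 0, 0],
    [0, 0, 0],
    [0, 0, 0],
    [0, 0, 0],
    [0, 0, 0],
    [0, 0, 0]
  ],
  "jaw": [0, 0, 0, 0, 0, 0, 0, -1]
}}

```text
t: 5.7
eef_pos: [0.5848, -0.0538, 0.0337]
ee_rot: [-0.001, 0.738, 0.675, -0.001]
force: [1.3, -0.0, 1.1]
width: 0.0291
```

Run:
```python
from h import *
tt(); m=eyes.camera_model('wrist'); p,d=eyes.capture('wrist'); save(p,'w4.png')
```

```text
t 5.70 pos [ 0.5848 -0.0538  0.0337] jawyaw -5.11 zaxis [-0.002  0.    -1.   ] F [ 1.3 -0.   1.1] w 0.0291 q [-0.22  0.17  1.84 -0.    1.13 -0.13]
  track tcp [-0.0115 -0.003   0.0337]
```

View pics/w4.png

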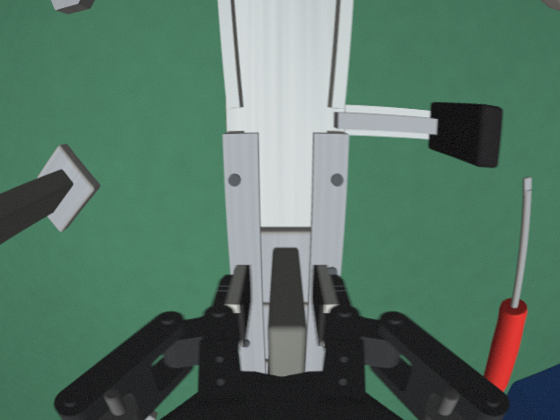

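Request:
{"api": "play_rows", "payload": {
  "delta_pos": [
    [0, 3, -3],
    [0, 3, -3],
    [0, 3, -3],
    [0, 3, -3],
    [15, 3, -3],
    [35, 3, -3],
    [55, 3, -3],
    [75, 3, -3]
  ],
  "delta_rot": [
    [0, 0, 0],
    [0, 0, 0],
    [0, 0, 0],
    [0, 0, 0],
    [0, 0, 0],
    [0, 0, 0],
    [0, 0, 0],
    [0, 0, 0]
  ],
  "jaw": [0, -1, -1, -1, -1, -1, -1, -1],
  "grip_force": 50
}}

```text
t: 6.55
eef_pos: [0.5956, 0.0199, 0.0391]
ee_rot: [0.002, 0.738, 0.675, -0.0]
force: [-0.8, -2.9, 0.5]
width: 0.0132
```

Run:
```python
from h import *
tt(); pt(-.133,.0,.038)
```

```text
t 6.55 pos [0.5956 0.0199 0.0391] jawyaw -5.11 zaxis [ 0.003 -0.003 -1.   ] F [-0.8 -2.9  0.5] w 0.0132 q [-0.09  0.18  1.82 -0.    1.14  0.  ]
  track tcp [-0.0859  0.0013  0.0391]
plan (-0.133, 0.0, 0.038) [0.5984 0.0669 0.038 ] [47.1 -1.4  1. ] [ 0.17  0.17 -0.11]
```

Request:
{"api": "play_rows", "payload": {
  "delta_pos": [
    [20, -1, 0],
    [40, -1, 0],
    [47, -1, 0],
    [47, -1, 0],
    [47, -1, -25],
    [47, -1, -60],
    [47, -1, -60],
    [47, -1, -60]
  ],
  "delta_rot": [
    [0, 0, 0],
    [0, 0, 0],
    [0, 0, 0],
    [0, 0, 0],
    [0, 0, 0],
    [0, 0, 0],
    [0, 0, 0],
    [0, 0, 0]
  ],
  "jaw": [-1, -1, -1, -1, -1, -1, -1, -1]
}}

```text
t: 7.35
eef_pos: [0.5977, 0.0677, 0.0976]
ee_rot: [0.0, 0.738, 0.675, 0.0]
force: [0.0, -0.0, -2.0]
width: 0.0132
```

```bash
cat >> h.py <<'E'
def pw(x,y,z,yaw=-5.0): print('plan',(x,y,z),*plan([x,y,z],np.radians(yaw)))
E
python3 - <<'E'
from h import *
tt(); pw(.685,.105,.06); pw(.685,.105,.034); p,d=eyes.capture('wrist'); save(p,'w5.png')
E
```

```text
t 7.35 pos [0.5977 0.0677 0.0976] jawyaw -5.10 zaxis [ 0.001  0.    -1.   ] F [ 0. -0. -2.] w 0.0132 q [-0.01  0.11  1.78  0.    1.25  0.08]
  track tcp [-0.1337 -0.0007  0.0976]
plan (0.685, 0.105, 0.06) [44.9 83.6 37.7] [ 0.07 -0.01 -0.1 ]
plan (0.685, 0.105, 0.034) [44.9 83.5 63.7] [ 0.07 -0.01 -0.1 ]
```

View pics/w5.png

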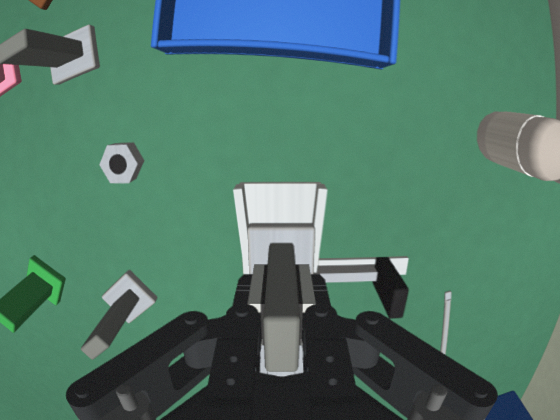

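Request:
{"api": "play_rows", "payload": {
  "delta_pos": [
    [15, 28, 0],
    [30, 56, 0],
    [45, 84, 10],
    [45, 84, 30],
    [45, 84, 50],
    [45, 84, 63],
    [45, 84, 63],
    [45, 84, 63]
  ],
  "delta_rot": [
    [0, 0, 0],
    [0, 0, 0],
    [0, 0, 0],
    [0, 0, 0],
    [0, 0, 0],
    [0, 0, 0],
    [0, 0, 0],
    [0, 0, 0]
  ],
  "jaw": [-1, -1, -1, -1, -1, -1, -1, -1]
}}

```text
t: 8.2
eef_pos: [0.6841, 0.1049, 0.0326]
ee_rot: [-0.001, 0.738, 0.675, -0.001]
force: [0.3, 0.2, -1.5]
width: 0.0133
```

Run:
```python
from h import *
tt(); s=t2w(.035,0,.1); pw(s[0],s[1],.1);pw(s[0],s[1],.036)
```

```text
t 8.20 pos [0.6841 0.1049 0.0326] jawyaw -5.11 zaxis [-0.002 -0.    -1.   ] F [ 0.3  0.2 -1.5] w 0.0133 q [0.04 0.39 1.57 0.   1.18 0.13]
  track tcp [-0.1783  0.0821  0.0326]
plan (np.float64(0.5837656677403726), np.float64(-0.10046081409005655), 0.1) [-213.5  -81.8  -67.1] [-0.14  0.01 -0.11]
plan (np.float64(0.5837656677403726), np.float64(-0.10046081409005655), 0.036) [-213.5  -81.6   -3.1] [-0.14  0.01 -0.11]
```

Request:
{"api": "play_rows", "payload": {
  "delta_pos": [
    [0, 0, 1],
    [0, 0, 1],
    [0, 0, 1],
    [0, 0, -40],
    [0, 0, -80],
    [-40, -40, -110],
    [-80, -80, -140],
    [-120, -82, -170]
  ],
  "delta_rot": [
    [0, 0, 0],
    [0, 0, 0],
    [0, 0, 0],
    [0, 0, 0],
    [0, 0, 0],
    [0, 0, 0],
    [0, 0, 0],
    [0, 0, 0]
  ],
  "jaw": [-1, 0, 0, 0, 0, 0, 0, 0]
}}

```text
t: 9.0
eef_pos: [0.5983, 0.0112, 0.1899]
ee_rot: [-0.001, 0.737, 0.676, -0.001]
force: [0.7, -0.6, -0.4]
width: 0.0429
```

```bash
cat >> h.py <<'E'
def posts(name=None,lo=.079,hi=.092):
    m=eyes.camera_model('wrist'); p,d=eyes.capture('wrist')
    if name: save(p,name)
    T=w2t(cloud(m,d,True)); x,y,z=T[...,0],T[...,1],T[...,2]
    k=((z>lo)&(z<hi)&(abs(y)<.03)&(abs(x)<.17)).astype(np.uint8)
    n,lab,st,c=cv2.connectedComponentsWithStats(k)
    for i in range(1,n):
        if st[i,4]>40:
            q=lab==i; print('post',st[i,4],[np.percentile(v[q],[3,97]).round(4) for v in(x,y,z)])
    return T
E
python3 - <<'E'
from h import *
tt(); posts('w6.png')
E
```

```text
t 9.00 pos [0.5983 0.0112 0.1899] jawyaw -4.99 zaxis [-0.002  0.    -1.   ] F [ 0.7 -0.6 -0.4] w 0.0429 q [-0.11  0.02  1.72  0.    1.41 -0.02]
  track tcp [-0.0775  0.0047  0.1899]
post 328 [array([0.029 , 0.0462]), array([-0.0092,  0.009 ]), array([0.0796, 0.0864])]
post 304 [array([0.0718, 0.1001]), array([-0.0064,  0.0062]), array([0.0801, 0.0864])]
```

View pics/w6.png

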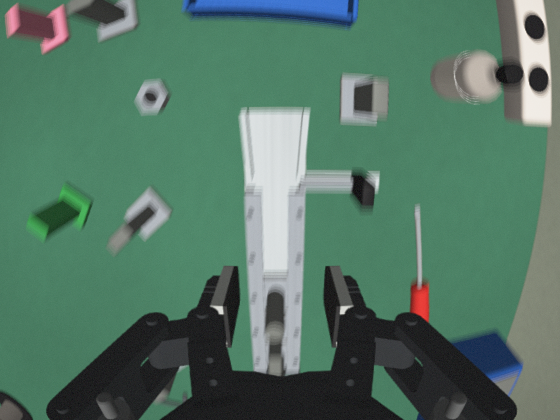

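Run:
```python
from h import *
pt(.0375,0,.1); pt(.0375,0,.038)
```

```text
plan (0.0375, 0, 0.1) [ 0.5835 -0.103   0.1   ] [-109.1   -7.4   97.2] [ 0.38  0.26 -0.23]
plan (0.0375, 0, 0.038) [ 0.5835 -0.103   0.038 ] [-108.8   -7.8  159.2] [ 0.38  0.26 -0.23]
```

Request:
{"api": "play_rows", "payload": {
  "delta_pos": [
    [-48, 0, 50],
    [-96, 0, 100],
    [-96, 0, 100],
    [-96, 0, 100]
  ],
  "delta_rot": [
    [0, 0, 0],
    [0, 0, 0],
    [0, 0, 0],
    [0, 0, 0]
  ],
  "jaw": [0, 0, 0, 0]
}}

```text
t: 9.45
eef_pos: [0.5887, -0.0866, 0.085]
ee_rot: [-0.003, 0.739, 0.673, -0.003]
force: [-1.0, 1.2, -0.1]
width: 0.0426
```

Run:
```python
from h import *
tt(); pt(.0375,0,.038)
```

```text
t 9.45 pos [ 0.5887 -0.0866  0.085 ] jawyaw -5.33 zaxis [-0.008  0.001 -1.   ] F [-1.   1.2 -0.1] w 0.0426 q [-0.27  0.12  1.8  -0.    1.23 -0.18]
  track tcp [0.0207 0.0037 0.085 ]
plan (0.0375, 0, 0.038) [ 0.5835 -0.103   0.038 ] [-16.8  -3.2  47. ] [-0.49 -0.04 -0.33]
```

Request:
{"api": "play_rows", "payload": {
  "delta_pos": [
    [-17, -3, 0],
    [-17, -3, 25],
    [-17, -3, 47],
    [-17, -3, 47],
    [-17, -3, 47]
  ],
  "delta_rot": [
    [0, 0, 0],
    [0, 0, 0],
    [0, 0, 0],
    [0, 0, 0],
    [0, 0, 0]
  ],
  "jaw": [0, 0, 0, 0, 0]
}}

```text
t: 9.95
eef_pos: [0.5888, -0.1013, 0.0447]
ee_rot: [0.001, 0.738, 0.675, 0.0]
force: [0.8, -0.6, 0.4]
width: 0.0425
```

Run:
```python
from h import *
tt(); pt(.0375,0,.038)
```

```text
t 9.95 pos [ 0.5888 -0.1013  0.0447] jawyaw -5.06 zaxis [ 0.002 -0.001 -1.   ] F [ 0.8 -0.6  0.4] w 0.0425 q [-0.29  0.17  1.81 -0.    1.15 -0.21]
  track tcp [0.0354 0.0051 0.0447]
plan (0.0375, 0, 0.038) [ 0.5835 -0.103   0.038 ] [-2.1 -5.1  6.7] [ 0.11  0.03 -0.06]
```

Request:
{"api": "play_rows", "payload": {
  "delta_pos": [
    [-2, -5, 6],
    [-2, -5, 6],
    [-2, -5, 6],
    [-2, -5, 6],
    [-2, -5, 6],
    [-2, -5, 6],
    [13, -5, 6],
    [33, -5, 6]
  ],
  "delta_rot": [
    [0, 0, 0],
    [0, 0, 0],
    [0, 0, 0],
    [0, 0, 0],
    [0, 0, 0],
    [0, 0, 0],
    [0, 0, 0],
    [0, 0, 0]
  ],
  "jaw": [0, 0, -1, -1, -1, -1, -1, -1]
}}

```text
t: 10.75
eef_pos: [0.5866, -0.0685, 0.0378]
ee_rot: [0.001, 0.738, 0.674, 0.0]
force: [-0.1, -2.0, 3.5]
width: 0.0189
```

Run:
```python
from h import *
tt(); pt(-.133,0,.038)
```

```text
t 10.75 pos [ 0.5866 -0.0685  0.0378] jawyaw -5.19 zaxis [ 0.002 -0.002 -1.   ] F [-0.1 -2.   3.5] w 0.0189 q [-0.24  0.17  1.83 -0.    1.14 -0.15]
  track tcp [0.003  0.0001 0.0378]
plan (-0.133, 0, 0.038) [0.5984 0.0669 0.038 ] [136.   -0.5  -0.4] [ 0.11  0.09 -0.19]
```

Request:
{"api": "play_rows", "payload": {
  "delta_pos": [
    [25, 0, 0],
    [50, 0, 0],
    [75, 0, 0],
    [100, 0, 0],
    [120, 0, 0],
    [135, 0, 0],
    [135, 0, 0],
    [135, 0, 0]
  ],
  "delta_rot": [
    [0, 0, 0],
    [0, 0, 0],
    [0, 0, 0],
    [0, 0, 0],
    [0, 0, 0],
    [0, 0, 0],
    [0, 0, 0],
    [0, 0, 0]
  ],
  "jaw": [-1, -1, -1, -1, -1, -1, -1, -1]
}}

```text
t: 11.55
eef_pos: [0.5985, 0.0682, 0.0379]
ee_rot: [-0.001, 0.738, 0.675, 0.002]
force: [0.0, 4.7, 5.3]
width: 0.0186
```

Request:
{"api": "play_rows", "payload": {
  "delta_pos": [
    [0, 0, -20],
    [0, 0, -50],
    [0, 0, -70],
    [0, 0, -70],
    [0, 0, -70]
  ],
  "delta_rot": [
    [0, 0, 0],
    [0, 0, 0],
    [0, 0, 0],
    [0, 0, 0],
    [0, 0, 0]
  ],
  "jaw": [-1, -1, -1, -1, -1]
}}

```text
t: 12.05
eef_pos: [0.5971, 0.0664, 0.1058]
ee_rot: [-0.001, 0.738, 0.675, -0.0]
force: [-0.2, -0.2, -2.6]
width: 0.0191
```

Run:
```python
from h import *
tt(); m=eyes.camera_model('wrist'); p,d=eyes.capture('wrist'); save(p,'w7.png')
C=cloud(m,d,True); M=(abs(C[...,2]-.035)<.004)&(C[...,1]>.15)&(C[...,1]<.4)&(C[...,0]>.5)
print(cv2.minAreaRect((C[...,:2][M]*1000).astype(np.float32)))
F=(abs(C[...,2]-.005)<.002)&(C[...,1]>.17)&(C[...,1]<.4)&(C[...,0]>.5)
print(cv2.minAreaRect((C[...,:2][F]*1000).astype(np.float32)))
m=eyes.camera_model('top'); img,d=eyes.capture('top');C=cloud(m,d); M=(abs(C[...,2]-.035)<.01)&(C[...,1]>.16)&(C[...,1]<.39)&(C[...,0]>.52)&(C[...,0]<.74)
print(M.sum(),cv2.minAreaRect((C[...,:2][M]*1000).astype(np.float32)))
```

```text
t 12.05 pos [0.5971 0.0664 0.1058] jawyaw -5.13 zaxis [-0.002  0.    -1.   ] F [-0.2 -0.2 -2.6] w 0.0191 q [-0.01  0.11  1.77  0.    1.26  0.08]
  track tcp [-0.1323 -0.0013  0.1058]
((607.85498046875, 209.88735961914062), (46.83268737792969, 160.77145385742188), 82.6830062866211)
((698.0250244140625, 216.5863037109375), (88.92764282226562, 340.4296875), 89.41885375976562)
388 ((619.8505859375, 271.09356689453125), (161.4370574951172, 160.60633850097656), 80.22694396972656)
```

View pics/w7.png

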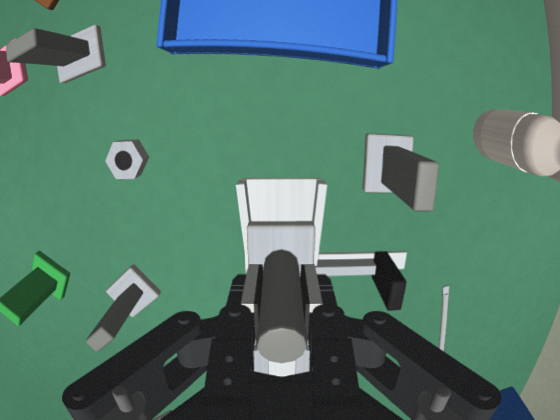

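Run:
```python
from h import *
pw(.62,.307,.09);pw(.62,.307,.038)
```

```text
plan (0.62, 0.307, 0.09) [241.7   2.4  14.4] [-0.24  0.01 -0.11]
plan (0.62, 0.307, 0.038) [241.7   2.6  66.4] [-0.24  0.01 -0.11]
```

Request:
{"api": "play_rows", "payload": {
  "delta_pos": [
    [40, 0, 0],
    [80, 0, 0],
    [120, 2, 0],
    [160, 2, 0],
    [200, 2, 0],
    [241, 2, 0],
    [241, 2, 0],
    [241, 2, 0]
  ],
  "delta_rot": [
    [0, 0, 0],
    [0, 0, 0],
    [0, 0, 0],
    [0, 0, 0],
    [0, 0, 0],
    [0, 0, 0],
    [0, 0, 0],
    [0, 0, 0]
  ],
  "jaw": [-1, -1, -1, -1, -1, -1, -1, -1]
}}

```text
t: 12.95
eef_pos: [0.6199, 0.3067, 0.1046]
ee_rot: [-0.001, 0.737, 0.676, -0.002]
force: [-0.3, -0.3, -1.8]
width: 0.019
```

Run:
```python
from h import *
tt();pw(.62,.307,.038); p,d=eyes.capture('wrist'); save(p,'w8.png')
```

```text
t 12.95 pos [0.6199 0.3067 0.1046] jawyaw -5.00 zaxis [-0.003 -0.002 -1.   ] F [-0.3 -0.3 -1.8] w 0.0190 q [ 0.35  0.31  1.54 -0.    1.29  0.44]
  track tcp [-0.3737  0.0006  0.1046]
plan (0.62, 0.307, 0.038) [ 0.5  0.2 66.6] [-0.19  0.11 -0.  ]
```

View pics/w8.png

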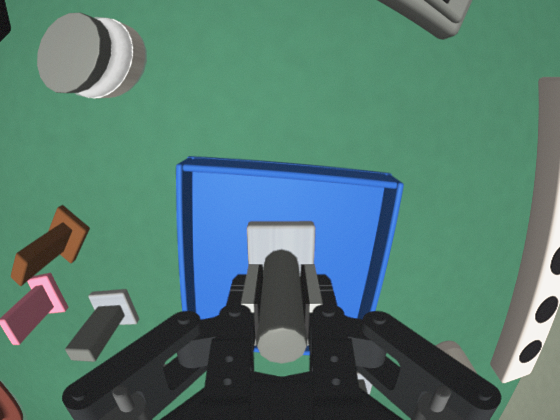

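Request:
{"api": "play_rows", "payload": {
  "delta_pos": [
    [0, 0, 25],
    [0, 0, 50],
    [0, 0, 62],
    [0, 0, 67],
    [0, 0, 67],
    [0, 0, 67],
    [0, 0, 67],
    [0, 0, 67]
  ],
  "delta_rot": [
    [0, 0, 0],
    [0, 0, 0],
    [0, 0, 0],
    [0, 0, 0],
    [0, 0, 0],
    [0, 0, 0],
    [0, 0, 0],
    [0, 0, 0]
  ],
  "jaw": [-1, -1, -1, -1, -1, -1, 0, 0]
}}

```text
t: 13.8
eef_pos: [0.6225, 0.3069, 0.0422]
ee_rot: [0.001, 0.738, 0.675, 0.002]
force: [0.1, 0.0, -0.7]
width: 0.0426
```

Request:
{"api": "play_rows", "payload": {
  "delta_pos": [
    [0, 0, -30],
    [0, 0, -75],
    [0, 0, -110],
    [-50, 0, -130],
    [-100, 0, -130],
    [-150, 0, -130],
    [-200, 0, -130],
    [-250, 0, -130]
  ],
  "delta_rot": [
    [0, 0, 0],
    [0, 0, 0],
    [0, 0, 0],
    [0, 0, 0],
    [0, 0, 0],
    [0, 0, 0],
    [0, 0, 0],
    [0, 0, 0]
  ],
  "jaw": [0, 0, 0, 0, 0, 0, 0, 0]
}}

```text
t: 14.6
eef_pos: [0.5995, 0.0593, 0.1717]
ee_rot: [0.001, 0.738, 0.675, 0.001]
force: [0.5, -0.8, 0.0]
width: 0.043
```

Run:
```python
from h import *
tt(); pt(-.03,0,.15)
```

```text
t 14.60 pos [0.5995 0.0593 0.1717] jawyaw -5.07 zaxis [ 0.003 -0.    -1.   ] F [ 0.5 -0.8  0. ] w 0.0430 q [-0.02  0.04  1.73 -0.    1.37  0.06]
  track tcp [-0.1255  0.0017  0.1717]
plan (-0.03, 0, 0.15) [ 0.5894 -0.0357  0.15  ] [-95.5  -1.7  21.7] [ 0.16 -0.   -0.07]
```

Request:
{"api": "play_rows", "payload": {
  "delta_pos": [
    [-48, -1, 10],
    [-96, -1, 20],
    [-96, -1, 20],
    [-96, -1, 20]
  ],
  "delta_rot": [
    [0, 0, 0],
    [0, 0, 0],
    [0, 0, 0],
    [0, 0, 0]
  ],
  "jaw": [0, 0, 0, 0]
}}

```text
t: 15.0
eef_pos: [0.59, -0.0355, 0.1509]
ee_rot: [0.0, 0.739, 0.674, 0.001]
force: [-0.6, 0.3, -0.2]
width: 0.0427
```

Run:
```python
from h import *
tt(); posts('w9.png'); pt(.0845,0,.11);pt(.0845,0,.038); p,d=eyes.capture('scene'); save(cv2.resize(p[80:330,130:430],None,fx=2.5,fy=2.5),'s9.png')
```

```text
t 15.00 pos [ 0.59   -0.0355  0.1509] jawyaw -5.24 zaxis [ 0.001  0.    -1.   ] F [-0.6  0.3 -0.2] w 0.0427 q [-0.19  0.03  1.77  0.    1.34 -0.09]
  track tcp [-0.0303  0.0006  0.1509]
post 447 [array([0.0721, 0.1004]), array([-0.007,  0.006]), array([0.0799, 0.0862])]
plan (0.0845, 0, 0.11) [ 0.5795 -0.1498  0.11  ] [-115.9   -0.6   41. ] [ 0.09 -0.02 -0.13]
plan (0.0845, 0, 0.038) [ 0.5795 -0.1498  0.038 ] [-115.9   -0.7  113. ] [ 0.09 -0.02 -0.13]
```

View pics/s9.png

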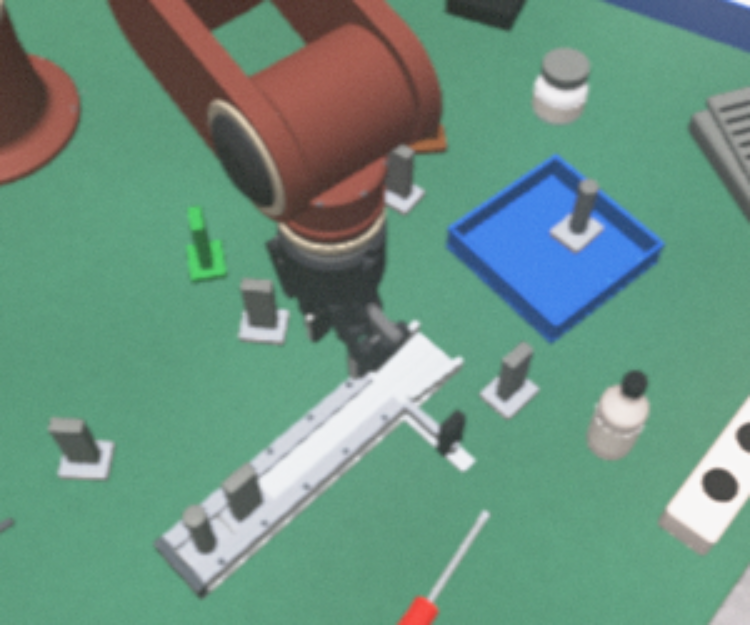

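Request:
{"api": "play_rows", "payload": {
  "delta_pos": [
    [-45, 0, 20],
    [-90, 0, 40],
    [-117, 0, 45],
    [-117, 0, 60],
    [-117, 0, 90],
    [-117, 0, 113],
    [-117, 0, 113],
    [-117, 0, 113]
  ],
  "delta_rot": [
    [0, 0, 0],
    [0, 0, 0],
    [0, 0, 0],
    [0, 0, 0],
    [0, 0, 0],
    [0, 0, 0],
    [0, 0, 0],
    [0, 0, 0]
  ],
  "jaw": [0, 0, 0, 0, 0, 0, 0, 0]
}}

```text
t: 15.9
eef_pos: [0.5799, -0.1495, 0.0373]
ee_rot: [-0.0, 0.737, 0.676, 0.0]
force: [-0.7, -0.0, 0.9]
width: 0.0425
```

Run:
```python
from h import *
tt(); pt(.086,0,.038)
```

```text
t 15.90 pos [ 0.5799 -0.1495  0.0373] jawyaw -4.98 zaxis [-0.  0. -1.] F [-0.7 -0.   0.9] w 0.0425 q [-0.38  0.19  1.81  0.    1.14 -0.29]
  track tcp [0.0842 0.0004 0.0373]
plan (0.086, 0, 0.038) [ 0.5793 -0.1513  0.038 ] [-1.8 -0.4 -0.7] [-0.01 -0.02  0.02]
```

Grip and drag to the bay (217 mm).

Request:
{"api": "play_rows", "payload": {
  "delta_pos": [
    [0, 0, -1],
    [0, 0, -1],
    [0, 0, -1],
    [0, 0, -1],
    [15, 0, -1],
    [40, 0, -1],
    [65, 0, -1],
    [90, 0, -1]
  ],
  "delta_rot": [
    [0, 0, 0],
    [0, 0, 0],
    [0, 0, 0],
    [0, 0, 0],
    [0, 0, 0],
    [0, 0, 0],
    [0, 0, 0],
    [0, 0, 0]
  ],
  "jaw": [-1, -1, -1, -1, -1, -1, -1, -1]
}}

```text
t: 16.7
eef_pos: [0.5884, -0.062, 0.0398]
ee_rot: [0.002, 0.738, 0.675, -0.0]
force: [-1.7, -8.9, 6.6]
width: 0.0134
```

Request:
{"api": "play_rows", "payload": {
  "delta_pos": [
    [25, 0, 0],
    [50, 0, 0],
    [75, 0, 0],
    [100, 0, 0],
    [120, 0, 0],
    [130, 0, 0],
    [130, 0, 0],
    [130, 0, 0]
  ],
  "delta_rot": [
    [0, 0, 0],
    [0, 0, 0],
    [0, 0, 0],
    [0, 0, 0],
    [0, 0, 0],
    [0, 0, 0],
    [0, 0, 0],
    [0, 0, 0]
  ],
  "jaw": [-1, -1, -1, -1, -1, -1, -1, -1]
}}

```text
t: 17.5
eef_pos: [0.6003, 0.0697, 0.0396]
ee_rot: [-0.0, 0.738, 0.675, 0.002]
force: [1.7, 3.5, 5.6]
width: 0.0137
```

Run:
```python
from h import *
tt(); pt(-.135,0,.038)
```

```text
t 17.50 pos [0.6003 0.0697 0.0396] jawyaw -5.12 zaxis [ 0.003  0.003 -1.   ] F [1.7 3.5 5.6] w 0.0137 q [-0.01  0.19  1.8   0.    1.14  0.08]
  track tcp [-0.136   0.0016  0.0396]
plan (-0.135, 0, 0.038) [0.5986 0.0689 0.038 ] [-1.  -1.6  1.6] [ 0.18 -0.2  -0.12]
```

Request:
{"api": "play_rows", "payload": {
  "delta_pos": [
    [0, 0, -25],
    [0, 0, -60],
    [0, 0, -75],
    [0, 0, -75],
    [0, 0, -75]
  ],
  "delta_rot": [
    [0, 0, 0],
    [0, 0, 0],
    [0, 0, 0],
    [0, 0, 0],
    [0, 0, 0]
  ],
  "jaw": [-1, -1, -1, -1, -1]
}}

```text
t: 18.0
eef_pos: [0.5981, 0.068, 0.1117]
ee_rot: [-0.001, 0.738, 0.675, -0.001]
force: [-0.0, 0.4, -2.3]
width: 0.0132
```

Run:
```python
from h import *
tt(); pw(.49,-.09,.11); pw(.49,-.09,.034)
```

```text
t 18.00 pos [0.5981 0.068  0.1117] jawyaw -5.12 zaxis [-0.002  0.    -1.   ] F [-0.   0.4 -2.3] w 0.0132 q [-0.01  0.1   1.77  0.    1.27  0.08]
  track tcp [-0.1341 -0.0004  0.1117]
plan (0.49, -0.09, 0.11) [-167.   -93.6    1.9] [-0.1  -0.   -0.12]
plan (0.49, -0.09, 0.034) [-167.   -93.5   77.9] [-0.1  -0.   -0.12]
```

Request:
{"api": "play_rows", "payload": {
  "delta_pos": [
    [-40, -22, 0],
    [-80, -45, 0],
    [-120, -68, 0],
    [-167, -93, 0],
    [-167, -93, 20],
    [-167, -93, 45],
    [-167, -93, 65],
    [-167, -93, 65]
  ],
  "delta_rot": [
    [0, 0, 0],
    [0, 0, 0],
    [0, 0, 0],
    [0, 0, 0],
    [0, 0, 0],
    [0, 0, 0],
    [0, 0, 0],
    [0, 0, 0]
  ],
  "jaw": [-1, -1, -1, -1, -1, -1, -1, -1]
}}

```text
t: 18.8
eef_pos: [0.4868, -0.0887, 0.0424]
ee_rot: [-0.005, 0.738, 0.675, -0.003]
force: [-0.4, 0.2, -1.8]
width: 0.0134
```

Run:
```python
from h import *
tt(); pw(.49,-.09,.034)
```

```text
t 18.80 pos [ 0.4868 -0.0887  0.0424] jawyaw -5.14 zaxis [-0.011  0.004 -1.   ] F [-0.4  0.2 -1.8] w 0.0134 q [-0.33 -0.05  2.05  0.    1.15 -0.24]
  track tcp [ 0.0317 -0.0977  0.0424]
plan (0.49, -0.09, 0.034) [-1.   3.4  8.4] [-0.63 -0.16 -0.14]
```

Request:
{"api": "play_rows", "payload": {
  "delta_pos": [
    [0, 0, 6],
    [0, 0, 11],
    [0, 0, 11],
    [0, 0, 11],
    [0, 0, 11],
    [0, 0, 11],
    [0, 0, -40],
    [0, 0, -80]
  ],
  "delta_rot": [
    [0, 0, 0],
    [0, 0, 0],
    [0, 0, 0],
    [0, 0, 0],
    [0, 0, 0],
    [0, 0, 0],
    [0, 0, 0],
    [0, 0, 0]
  ],
  "jaw": [-1, -1, -1, -1, 0, 0, 0, 0]
}}

```text
t: 19.6
eef_pos: [0.4912, -0.0899, 0.1293]
ee_rot: [-0.0, 0.738, 0.675, -0.0]
force: [1.3, -1.3, 1.3]
width: 0.0428
```

Run:
```python
from h import *
tt(); pt(.09,0,.13)
```

```text
t 19.60 pos [ 0.4912 -0.0899  0.1293] jawyaw -5.10 zaxis [-0.001  0.    -1.   ] F [ 1.3 -1.3  1.3] w 0.0428 q [-0.33 -0.17  2.    0.    1.31 -0.24]
  track tcp [ 0.0326 -0.0931  0.1293]
plan (0.09, 0, 0.13) [ 0.579  -0.1553  0.13  ] [-57.3  93.2  -0.8] [-0.05 -0.01 -0.1 ]
```

Request:
{"api": "play_rows", "payload": {
  "delta_pos": [
    [-20, 33, 0],
    [-40, 66, 0],
    [-57, 93, 0],
    [-57, 93, 0],
    [-57, 93, 0]
  ],
  "delta_rot": [
    [0, 0, 0],
    [0, 0, 0],
    [0, 0, 0],
    [0, 0, 0],
    [0, 0, 0]
  ],
  "jaw": [0, 0, 0, 0, 0]
}}

```text
t: 20.1
eef_pos: [0.5792, -0.1553, 0.1283]
ee_rot: [-0.0, 0.738, 0.675, 0.0]
force: [-0.2, 0.2, 0.3]
width: 0.0425
```

Run:
```python
from h import *
tt(); posts('w10.png'); pt(.131,0,.11);pt(.131,0,.038)
```

```text
t 20.10 pos [ 0.5792 -0.1553  0.1283] jawyaw -5.13 zaxis [-0.  0. -1.] F [-0.2  0.2  0.3] w 0.0425 q [-0.39  0.08  1.76  0.    1.3  -0.3 ]
  track tcp [0.09   0.0003 0.1283]
post 612 [array([0.1257, 0.1428]), array([-0.0089,  0.0078]), array([0.0799, 0.0863])]
plan (0.131, 0, 0.11) [ 0.5754 -0.1961  0.11  ] [-41.5   0.4  18.1] [-0.03 -0.02 -0.1 ]
plan (0.131, 0, 0.038) [ 0.5754 -0.1961  0.038 ] [-41.5   0.4  90.1] [-0.03 -0.02 -0.1 ]
```

View pics/w10.png

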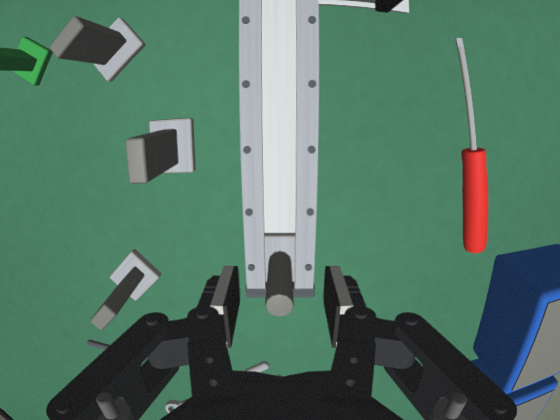

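Request:
{"api": "play_rows", "payload": {
  "delta_pos": [
    [-44, 0, 10],
    [-44, 0, 35],
    [-44, 0, 65],
    [-44, 0, 90],
    [-44, 0, 90],
    [-44, 0, 90],
    [-44, 0, 90],
    [-44, 0, 90]
  ],
  "delta_rot": [
    [0, 0, 0],
    [0, 0, 0],
    [0, 0, 0],
    [0, 0, 0],
    [0, 0, 0],
    [0, 0, 0],
    [0, 0, 0],
    [0, 0, 0]
  ],
  "jaw": [0, 0, 0, 0, 0, -1, -1, -1]
}}

```text
t: 20.95
eef_pos: [0.5761, -0.1992, 0.0399]
ee_rot: [0.001, 0.738, 0.675, 0.001]
force: [-0.8, 0.2, -1.9]
width: 0.019
```

Run:
```python
from h import *
tt(); pt(-.134,0,.039)
```

```text
t 20.95 pos [ 0.5761 -0.1992  0.0399] jawyaw -5.09 zaxis [ 0.003 -0.001 -1.   ] F [-0.8  0.2 -1.9] w 0.0190 q [-0.45  0.2   1.79  0.    1.15 -0.37]
  track tcp [0.134  0.0009 0.0399]
plan (-0.134, 0, 0.039) [0.5985 0.0679 0.039 ] [268.   -1.3   0.6] [ 0.15  0.06 -0.09]
```

Request:
{"api": "play_rows", "payload": {
  "delta_pos": [
    [0, 0, 0],
    [15, 0, 0],
    [40, 0, 0],
    [65, 0, 0],
    [90, 0, 0],
    [115, 0, 0],
    [140, 0, 0],
    [165, 0, 0]
  ],
  "delta_rot": [
    [0, 0, 0],
    [0, 0, 0],
    [0, 0, 0],
    [0, 0, 0],
    [0, 0, 0],
    [0, 0, 0],
    [0, 0, 0],
    [0, 0, 0]
  ],
  "jaw": [-1, -1, -1, -1, -1, -1, -1, -1]
}}

```text
t: 21.75
eef_pos: [0.5908, -0.0335, 0.0396]
ee_rot: [0.001, 0.738, 0.675, 0.0]
force: [0.4, -2.4, 2.7]
width: 0.019
```

Request:
{"api": "play_rows", "payload": {
  "delta_pos": [
    [25, 0, 0],
    [50, 0, 0],
    [75, 0, 0],
    [95, 0, 0],
    [103, 0, 0],
    [103, 0, 0],
    [103, 0, 0]
  ],
  "delta_rot": [
    [0, 0, 0],
    [0, 0, 0],
    [0, 0, 0],
    [0, 0, 0],
    [0, 0, 0],
    [0, 0, 0],
    [0, 0, 0]
  ],
  "jaw": [-1, -1, -1, -1, -1, -1, -1]
}}

```text
t: 22.45
eef_pos: [0.5999, 0.0697, 0.0397]
ee_rot: [-0.0, 0.738, 0.675, 0.002]
force: [-0.0, 4.9, 6.0]
width: 0.019
```

Run:
```python
from h import *
tt(); pt(-.134,0,.039)
```

```text
t 22.45 pos [0.5999 0.0697 0.0397] jawyaw -5.10 zaxis [ 0.002  0.003 -1.   ] F [-0.   4.9  6. ] w 0.0190 q [-0.01  0.19  1.8   0.    1.15  0.08]
  track tcp [-0.1359  0.0013  0.0397]
plan (-0.134, 0, 0.039) [0.5985 0.0679 0.039 ] [-1.9 -1.3  0.7] [ 0.12 -0.2  -0.1 ]
```

Request:
{"api": "play_rows", "payload": {
  "delta_pos": [
    [0, 0, -25],
    [0, 0, -55],
    [0, 0, -70],
    [0, 0, -70],
    [0, 0, -70]
  ],
  "delta_rot": [
    [0, 0, 0],
    [0, 0, 0],
    [0, 0, 0],
    [0, 0, 0],
    [0, 0, 0]
  ],
  "jaw": [-1, -1, -1, -1, -1]
}}

```text
t: 22.95
eef_pos: [0.5983, 0.0679, 0.1071]
ee_rot: [-0.001, 0.738, 0.675, -0.0]
force: [-0.1, -0.3, -2.7]
width: 0.0192
```

Run:
```python
from h import *
tt(); pw(.618,.236,.1); pw(.618,.236,.039)
```

```text
t 22.95 pos [0.5983 0.0679 0.1071] jawyaw -5.12 zaxis [-0.001  0.    -1.   ] F [-0.1 -0.3 -2.7] w 0.0192 q [-0.01  0.11  1.77  0.    1.27  0.08]
  track tcp [-0.134  -0.0002  0.1071]
plan (0.618, 0.236, 0.1) [169.2   4.6   7.1] [-0.07 -0.01 -0.12]
plan (0.618, 0.236, 0.039) [169.2   4.7  68.1] [-0.07 -0.01 -0.12]
```

Request:
{"api": "play_rows", "payload": {
  "delta_pos": [
    [40, 1, 0],
    [80, 2, 0],
    [120, 4, 0],
    [169, 5, 0],
    [169, 5, 0],
    [169, 5, 20],
    [169, 5, 45],
    [169, 5, 55]
  ],
  "delta_rot": [
    [0, 0, 0],
    [0, 0, 0],
    [0, 0, 0],
    [0, 0, 0],
    [0, 0, 0],
    [0, 0, 0],
    [0, 0, 0],
    [0, 0, 0]
  ],
  "jaw": [-1, -1, -1, -1, -1, -1, -1, -1]
}}

```text
t: 23.75
eef_pos: [0.6156, 0.2347, 0.0478]
ee_rot: [-0.002, 0.738, 0.675, -0.004]
force: [-1.6, 0.1, -2.5]
width: 0.0189
```

Run:
```python
from h import *
tt();  pw(.618,.236,.039); p,d=eyes.capture('wrist'); save(p,'w11.png')
```

```text
t 23.75 pos [0.6156 0.2347 0.0478] jawyaw -5.11 zaxis [-0.008 -0.002 -1.   ] F [-1.6  0.1 -2.5] w 0.0189 q [ 0.25  0.3   1.65 -0.    1.19  0.34]
  track tcp [-0.3017  0.0025  0.0478]
plan (0.618, 0.236, 0.039) [1.5 2.3 8.7] [-0.46  0.17 -0.11]
```

View pics/w11.png

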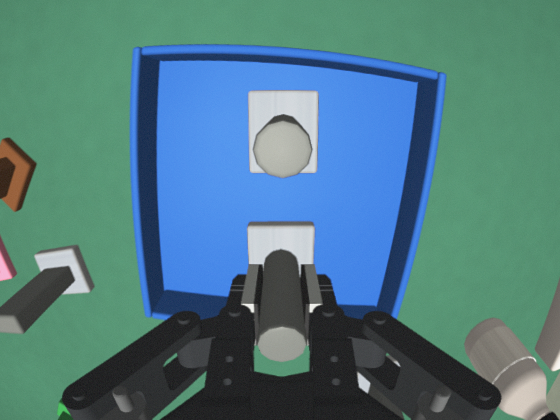

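Request:
{"api": "play_rows", "payload": {
  "delta_pos": [
    [0, 0, 6],
    [0, 0, 10],
    [0, 0, 10],
    [0, 0, 10],
    [0, 0, 10],
    [0, 0, 10],
    [0, 0, -35],
    [0, 0, -80]
  ],
  "delta_rot": [
    [0, 0, 0],
    [0, 0, 0],
    [0, 0, 0],
    [0, 0, 0],
    [0, 0, 0],
    [0, 0, 0],
    [0, 0, 0],
    [0, 0, 0]
  ],
  "jaw": [-1, -1, -1, -1, 0, 0, 0, 0]
}}

```text
t: 24.6
eef_pos: [0.6178, 0.2356, 0.1326]
ee_rot: [-0.001, 0.738, 0.675, -0.002]
force: [0.2, 0.7, 1.3]
width: 0.0424
```

```bash
cat >> h.py <<'E'
def tops(lo=.07,hi=.09,name=None,cam='wrist'):
    """all post tops in wrist view: world pose of the minAreaRect"""
    m=eyes.camera_model(cam); p,d=eyes.capture(cam)
    if name: save(p,name)
    C=cloud(m,d,cam=='wrist'); k=((C[...,2]>lo)&(C[...,2]<hi)).astype(np.uint8)
    n,lab,st,c=cv2.connectedComponentsWithStats(k)
    for i in range(1,n):
        if st[i,4]>60:
            q=lab==i; P=C[q]; (cx,cy),(w,h),a=cv2.minAreaRect((P[:,:2]*1000).astype(np.float32))
            if w<h: w,h,a=h,w,a-90
            col=p[q].mean(0)
            if max(w,h)<60: print('top',st[i,:4],st[i,4],'world',round(cx/1000,4),round(cy/1000,4),'z',np.percentile(P[:,2],95).round(4),'size',round(w,1),round(h,1),'longaxis deg',round((a+90)%180-90,1),'rgb',col.round())
    return C
E
python3 - <<'E'
from h import *
tt(); pw(.684,.105,.13)
E
```

```text
t 24.60 pos [0.6178 0.2356 0.1326] jawyaw -5.10 zaxis [-0.003 -0.001 -1.   ] F [0.2 0.7 1.3] w 0.0424 q [0.25 0.21 1.61 0.   1.33 0.34]
  track tcp [-0.3028  0.0046  0.1326]
plan (0.684, 0.105, 0.13) [-124.2   77.6    2.5] [-0.19  0.07 -0.1 ]
```

Request:
{"api": "play_rows", "payload": {
  "delta_pos": [
    [-40, 25, 0],
    [-80, 50, 0],
    [-124, 77, 0],
    [-124, 77, 0],
    [-124, 77, 0]
  ],
  "delta_rot": [
    [0, 0, 0],
    [0, 0, 0],
    [0, 0, 0],
    [0, 0, 0],
    [0, 0, 0]
  ],
  "jaw": [0, 0, 0, 0, 0]
}}

```text
t: 25.1
eef_pos: [0.6854, 0.1043, 0.1338]
ee_rot: [0.0, 0.739, 0.674, 0.001]
force: [-0.6, -0.2, -0.2]
width: 0.0426
```

Run:
```python
from h import *
tt(); tops(name='w12.png'); pw(.684,.105,.036)
```

```text
t 25.10 pos [0.6854 0.1043 0.1338] jawyaw -5.24 zaxis [ 0.001  0.    -1.   ] F [-0.6 -0.2 -0.2] w 0.0426 q [0.04 0.28 1.52 0.   1.34 0.14]
  track tcp [-0.1779  0.0834  0.1338]
top [140  36  36  33] 894 world 0.6211 0.2337 z 0.0854 size 19.4 19.4 longaxis deg 12.8 rgb [119. 121. 117.]
top [394 164  57  61] 1868 world 0.7838 0.1264 z 0.0889 size 42.8 35.9 longaxis deg 55.9 rgb [194. 185. 175.]
top [269 216  22  45] 915 world 0.6853 0.1029 z 0.0803 size 29.1 13.9 longaxis deg 85.6 rgb [139. 142. 135.]
top [ 48 331  22  24] 286 world 0.4498 0.0032 z 0.08 size 30.3 14.6 longaxis deg 32.6 rgb [106. 109. 104.]
plan (0.684, 0.105, 0.036) [-0.7 -0.8 97.5] [ 0.02 -0.03 -0.15]
```

View pics/w12.png

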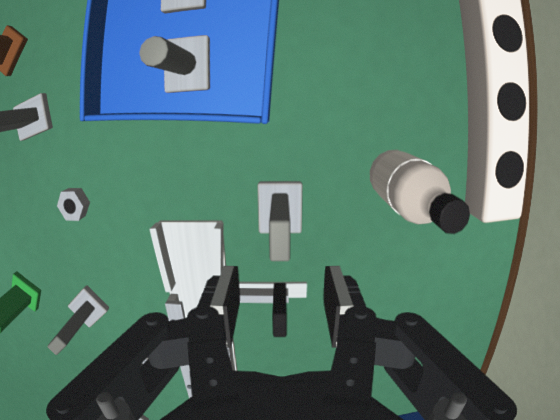

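Request:
{"api": "play_rows", "payload": {
  "delta_pos": [
    [-1, 0, 35],
    [-1, 0, 70],
    [-1, 0, 97],
    [-1, 0, 97],
    [-1, 0, 97],
    [-1, 0, 97],
    [-1, 0, 97],
    [-1, 0, 97]
  ],
  "delta_rot": [
    [0, 0, 0],
    [0, 0, 0],
    [0, 0, 0],
    [0, 0, 0],
    [0, 0, 0],
    [0, 0, 0],
    [0, 0, 0],
    [0, 0, 0]
  ],
  "jaw": [0, 0, 0, 0, 0, -1, -1, -1]
}}

```text
t: 25.95
eef_pos: [0.686, 0.1049, 0.0385]
ee_rot: [0.001, 0.738, 0.675, 0.002]
force: [-0.3, 0.5, 4.5]
width: 0.0136
```

Request:
{"api": "play_rows", "payload": {
  "delta_pos": [
    [0, 0, 0],
    [0, 0, 0],
    [0, 0, -30],
    [0, 0, -70],
    [0, 0, -70],
    [0, 0, -70]
  ],
  "delta_rot": [
    [0, 0, 0],
    [0, 0, 0],
    [0, 0, 0],
    [0, 0, 0],
    [0, 0, 0],
    [0, 0, 0]
  ],
  "jaw": [-1, -1, -1, -1, -1, -1]
}}

```text
t: 26.55
eef_pos: [0.6853, 0.1044, 0.1074]
ee_rot: [0.001, 0.738, 0.675, 0.001]
force: [-0.4, -0.5, -2.6]
width: 0.0137
```

Run:
```python
from h import *
tt(); pt(-.135,0,.106); pt(-.135,0,.043)
```

```text
t 26.55 pos [0.6853 0.1044 0.1074] jawyaw -5.11 zaxis [ 0.003 -0.    -1.   ] F [-0.4 -0.5 -2.6] w 0.0137 q [ 0.04  0.3   1.54 -0.    1.29  0.13]
  track tcp [-0.1779  0.0833  0.1074]
plan (-0.135, 0, 0.106) [0.5986 0.0689 0.106 ] [-43.1 -83.2   1.2] [ 0.14 -0.01 -0.11]
plan (-0.135, 0, 0.043) [0.5986 0.0689 0.043 ] [-43.1 -83.4  64.2] [ 0.14 -0.01 -0.11]
```

Request:
{"api": "play_rows", "payload": {
  "delta_pos": [
    [-15, -28, 0],
    [-30, -56, 0],
    [-40, -83, 0],
    [-40, -83, 0],
    [-40, -83, 20],
    [-40, -83, 40],
    [-40, -83, 50],
    [-40, -83, 50]
  ],
  "delta_rot": [
    [0, 0, 0],
    [0, 0, 0],
    [0, 0, 0],
    [0, 0, 0],
    [0, 0, 0],
    [0, 0, 0],
    [0, 0, 0],
    [0, 0, 0]
  ],
  "jaw": [-1, -1, -1, -1, -1, -1, -1, -1]
}}

```text
t: 27.35
eef_pos: [0.5963, 0.0722, 0.0528]
ee_rot: [-0.002, 0.738, 0.675, -0.002]
force: [-0.9, 0.0, -1.7]
width: 0.0132
```

Run:
```python
from h import *
tt(); pt(-.135,0,.0445); p,d=eyes.capture('wrist'); save(p,'w13.png')
```

```text
t 27.35 pos [0.5963 0.0722 0.0528] jawyaw -5.10 zaxis [-0.006  0.    -1.   ] F [-0.9  0.  -1.7] w 0.0132 q [-0.    0.17  1.8   0.    1.18  0.09]
  track tcp [-0.1381 -0.0025  0.0528]
plan (-0.135, 0, 0.0445) [0.5986 0.0689 0.0445] [-3.   2.6  8.3] [-0.33  0.03 -0.1 ]
```

View pics/w13.png

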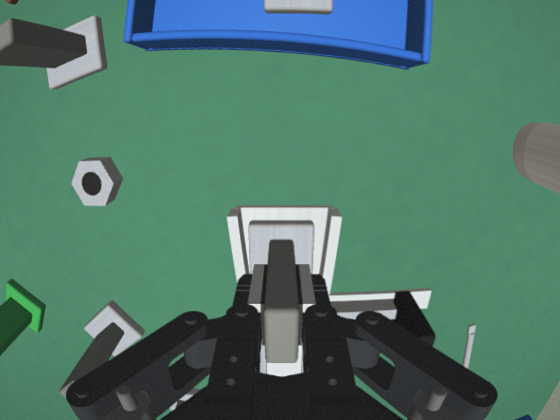

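Request:
{"api": "play_rows", "payload": {
  "delta_pos": [
    [0, 0, 0],
    [0, 0, 5],
    [0, 0, 11],
    [0, 0, 11],
    [0, 0, 11]
  ],
  "delta_rot": [
    [0, 0, 0],
    [0, 0, 0],
    [0, 0, 0],
    [0, 0, 0],
    [0, 0, 0]
  ],
  "jaw": [-1, -1, -1, -1, -1]
}}

```text
t: 27.9
eef_pos: [0.5982, 0.0721, 0.045]
ee_rot: [-0.0, 0.738, 0.675, -0.0]
force: [-0.5, -0.3, -1.8]
width: 0.0134
```

Run:
```python
from h import *
tt(); pt(-.08,0,.0445); p,d=eyes.capture('wrist'); save(p[150:400,150:430],'w14.png')
```

```text
t 27.90 pos [0.5982 0.0721 0.045 ] jawyaw -5.10 zaxis [-0. -0. -1.] F [-0.5 -0.3 -1.8] w 0.0134 q [-0.    0.18  1.8  -0.    1.16  0.09]
  track tcp [-0.1381 -0.0006  0.045 ]
plan (-0.08, 0, 0.0445) [0.5938 0.0141 0.0445] [-58.1   0.7   0.5] [-0.02  0.   -0.1 ]
```

View pics/w14.png

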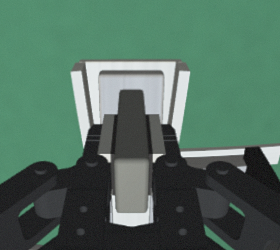

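Request:
{"api": "play_rows", "payload": {
  "delta_pos": [
    [-10, 0.5, 0.5],
    [-20, 0.5, 0.5],
    [-30, 0.5, 0.5],
    [-40, 0.5, 0.5],
    [-55, 0.5, 0.5],
    [-70, 0.5, 0.5],
    [-85, 0.5, 0.5],
    [-100, 0.5, 0.5]
  ],
  "delta_rot": [
    [0, 0, 0],
    [0, 0, 0],
    [0, 0, 0],
    [0, 0, 0],
    [0, 0, 0],
    [0, 0, 0],
    [0, 0, 0],
    [0, 0, 0]
  ],
  "jaw": [-1, -1, -1, -1, -1, -1, -1, -1]
}}

```text
t: 28.75
eef_pos: [0.5898, -0.0291, 0.0446]
ee_rot: [0.0, 0.738, 0.675, 0.0]
force: [1.7, 0.2, -1.8]
width: 0.0131
```

Run:
```python
from h import *
tt(); pt(.1315,0,.0445); p,d=eyes.capture('wrist'); save(p[100:400,130:450],'w15.png')
```

```text
t 28.75 pos [ 0.5898 -0.0291  0.0446] jawyaw -5.12 zaxis [ 0. -0. -1.] F [ 1.7  0.2 -1.8] w 0.0131 q [-0.18  0.16  1.83 -0.    1.15 -0.09]
  track tcp [-0.0367 -0.0002  0.0446]
plan (0.1315, 0, 0.0445) [ 0.5754 -0.1966  0.0445] [-1.682e+02  6.000e-01  1.000e-01] [ 0.    0.   -0.12]
```

View pics/w15.png

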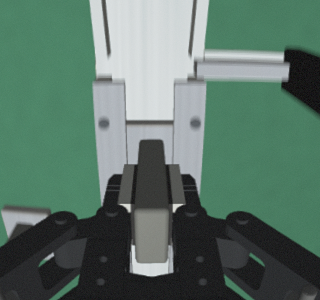

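Entered the slot cleanly. Push home.

Request:
{"api": "play_rows", "payload": {
  "delta_pos": [
    [-25, 0, 0],
    [-50, 0, 0],
    [-75, 0, 0],
    [-100, 0, 0],
    [-125, 0, 0],
    [-145, 0, 0],
    [-155, 0, 0],
    [-160, 0, 0]
  ],
  "delta_rot": [
    [0, 0, 0],
    [0, 0, 0],
    [0, 0, 0],
    [0, 0, 0],
    [0, 0, 0],
    [0, 0, 0],
    [0, 0, 0],
    [0, 0, 0]
  ],
  "jaw": [-1, -1, -1, -1, -1, -1, -1, -1]
}}

```text
t: 29.6
eef_pos: [0.5756, -0.1878, 0.0446]
ee_rot: [-0.0, 0.738, 0.674, 0.0]
force: [-0.2, 0.5, -0.9]
width: 0.0136
```

Request:
{"api": "play_rows", "payload": {
  "delta_pos": [
    [-4, 0, 0],
    [-8, 0, 0],
    [-12, 0, 0],
    [-12, 0, 0],
    [-12, 0, 0]
  ],
  "delta_rot": [
    [0, 0, 0],
    [0, 0, 0],
    [0, 0, 0],
    [0, 0, 0],
    [0, 0, 0]
  ],
  "jaw": [-1, -1, -1, -1, -1]
}}

```text
t: 30.1
eef_pos: [0.5747, -0.1986, 0.0445]
ee_rot: [-0.0, 0.738, 0.675, -0.0]
force: [0.3, 0.5, -1.8]
width: 0.0135
```

Run:
```python
from h import *
tt()
```

```text
t 30.10 pos [ 0.5747 -0.1986  0.0445] jawyaw -5.08 zaxis [-0. -0. -1.] F [ 0.3  0.5 -1.8] w 0.0135 q [-0.46  0.2   1.79 -0.    1.16 -0.37]
  track tcp [ 0.1336 -0.0005  0.0445]
```

Request:
{"api": "play_rows", "payload": {
  "delta_pos": [
    [-2, 0, 0],
    [-4, 0, 0],
    [-5, 0, 0],
    [-5, 0, 0]
  ],
  "delta_rot": [
    [0, 0, 0],
    [0, 0, 0],
    [0, 0, 0],
    [0, 0, 0]
  ],
  "jaw": [-1, -1, -1, -1]
}}

```text
t: 30.5
eef_pos: [0.5746, -0.1999, 0.0451]
ee_rot: [-0.003, 0.738, 0.675, 0.003]
force: [0.2, 12.5, 4.6]
width: 0.0129
```

Run:
```python
from h import *
tt()
```

```text
t 30.50 pos [ 0.5746 -0.1999  0.0451] jawyaw -5.12 zaxis [-0.     0.008 -1.   ] F [ 0.2 12.5  4.6] w 0.0129 q [-0.46  0.2   1.78  0.01  1.16 -0.37]
  track tcp [ 0.1349 -0.0005  0.0451]
```

Request:
{"api": "play_rows", "payload": {
  "delta_pos": [
    [1, 0, 0],
    [1, 0, 0],
    [1, 0, 0],
    [1, 0, -40],
    [1, 0, -85],
    [1, 0, -85]
  ],
  "delta_rot": [
    [0, 0, 0],
    [0, 0, 0],
    [0, 0, 0],
    [0, 0, 0],
    [0, 0, 0],
    [0, 0, 0]
  ],
  "jaw": [0, 0, 0, 0, 0, 0]
}}

```text
t: 31.1
eef_pos: [0.5787, -0.2055, 0.1381]
ee_rot: [0.007, 0.738, 0.675, 0.002]
force: [0.9, 0.1, 0.5]
width: 0.0424
```

Run:
```python
from h import *
tt(); tops(name='w16.png'); pw(.49,-.09,.13)
```

```text
t 31.10 pos [ 0.5787 -0.2055  0.1381] jawyaw -5.12 zaxis [ 0.013 -0.007 -1.   ] F [0.9 0.1 0.5] w 0.0424 q [-0.46  0.09  1.73 -0.    1.3  -0.37]
  track tcp [0.1401 0.0041 0.1381]
top [121  61  26  47] 1036 world 0.493 -0.0923 z 0.0803 size 30.5 15.2 longaxis deg 84.8 rgb [118. 121. 115.]
top [263 205  21  49] 995 world 0.5753 -0.2007 z 0.0863 size 29.4 13.5 longaxis deg 84.6 rgb [133. 135. 129.]
top [ 75 239  31  36] 585 world 0.4267 -0.2131 z 0.0801 size 30.4 14.5 longaxis deg 37.9 rgb [114. 117. 111.]
plan (0.49, -0.09, 0.13) [106.5 -97.    3.5] [ 0.5   0.22 -0.13]
```

View pics/w16.png

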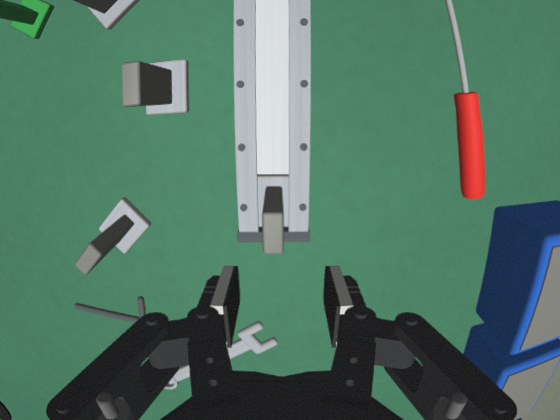

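Request:
{"api": "play_rows", "payload": {
  "delta_pos": [
    [36, -33, 0],
    [72, -66, 0],
    [106, -95, 0],
    [106, -95, 0],
    [106, -95, 0]
  ],
  "delta_rot": [
    [0, 0, 0],
    [0, 0, 0],
    [0, 0, 0],
    [0, 0, 0],
    [0, 0, 0]
  ],
  "jaw": [0, 0, 0, 0, 0]
}}

```text
t: 31.65
eef_pos: [0.4882, -0.0883, 0.1286]
ee_rot: [-0.0, 0.738, 0.675, -0.0]
force: [-0.5, -0.8, 0.7]
width: 0.0426
```

Run:
```python
from h import *
tt(); tops(); pw(.493,-.0923,.036)
```

```text
t 31.65 pos [ 0.4882 -0.0883  0.1286] jawyaw -5.04 zaxis [-0.001 -0.    -1.   ] F [-0.5 -0.8  0.7] w 0.0426 q [-0.33 -0.17  2.01 -0.    1.31 -0.24]
  track tcp [ 0.0312 -0.0963  0.1286]
top [177  83  52  47] 1205 world 0.449 0.0021 z 0.0803 size 30.6 14.4 longaxis deg 33.7 rgb [133. 136. 129.]
top [44 91 40 34] 835 world 0.3469 0.0209 z 0.0803 size 31.2 14.3 longaxis deg -38.0 rgb [ 58. 137.  72.]
top [278 221  22  46] 949 world 0.4934 -0.092 z 0.0802 size 29.5 13.6 longaxis deg 84.9 rgb [129. 132. 125.]
plan (0.493, -0.0923, 0.036) [-2.8  4.3 93.2] [-0.01  0.02 -0.1 ]
```

Request:
{"api": "play_rows", "payload": {
  "delta_pos": [
    [-3, 4, 30],
    [-3, 4, 65],
    [-3, 4, 93],
    [-3, 4, 93],
    [-3, 4, 93],
    [-3, 4, 93],
    [-3, 4, 93],
    [-3, 4, 93]
  ],
  "delta_rot": [
    [0, 0, 0],
    [0, 0, 0],
    [0, 0, 0],
    [0, 0, 0],
    [0, 0, 0],
    [0, 0, 0],
    [0, 0, 0],
    [0, 0, 0]
  ],
  "jaw": [0, 0, 0, 0, 0, -1, -1, -1]
}}

```text
t: 32.5
eef_pos: [0.494, -0.0927, 0.0382]
ee_rot: [0.001, 0.738, 0.675, 0.001]
force: [-0.2, -0.2, 1.5]
width: 0.0132
```

Request:
{"api": "play_rows", "payload": {
  "delta_pos": [
    [0, 0, 0],
    [0, 0, 0],
    [0, 0, -30],
    [0, 0, -72],
    [0, 0, -72],
    [0, 0, -72]
  ],
  "delta_rot": [
    [0, 0, 0],
    [0, 0, 0],
    [0, 0, 0],
    [0, 0, 0],
    [0, 0, 0],
    [0, 0, 0]
  ],
  "jaw": [-1, -1, -1, -1, -1, -1]
}}

```text
t: 33.1
eef_pos: [0.493, -0.0922, 0.109]
ee_rot: [0.001, 0.738, 0.675, 0.0]
force: [0.4, -0.6, -4.2]
width: 0.0134
```

Run:
```python
from h import *
tt(); pt(-.137,0,.106); pt(-.135,0,.043)
```

```text
t 33.10 pos [ 0.493  -0.0922  0.109 ] jawyaw -5.10 zaxis [ 0.001 -0.    -1.   ] F [ 0.4 -0.6 -4.2] w 0.0134 q [-0.33 -0.14  2.01  0.    1.27 -0.24]
  track tcp [ 0.0347 -0.0911  0.109 ]
plan (-0.137, 0, 0.106) [0.5988 0.0709 0.106 ] [171.8  90.8   3.1] [ 0.08  0.01 -0.1 ]
plan (-0.135, 0, 0.043) [0.5986 0.0689 0.043 ] [169.8  90.7  66.1] [ 0.08  0.01 -0.1 ]
```

Request:
{"api": "play_rows", "payload": {
  "delta_pos": [
    [40, 21, 0],
    [80, 42, 0],
    [120, 63, 0],
    [155, 82, 0],
    [172, 91, 0],
    [172, 91, 20],
    [172, 91, 40],
    [172, 91, 50]
  ],
  "delta_rot": [
    [0, 0, 0],
    [0, 0, 0],
    [0, 0, 0],
    [0, 0, 0],
    [0, 0, 0],
    [0, 0, 0],
    [0, 0, 0],
    [0, 0, 0]
  ],
  "jaw": [-1, -1, -1, -1, -1, -1, -1, -1]
}}

```text
t: 33.9
eef_pos: [0.5956, 0.0709, 0.0541]
ee_rot: [-0.002, 0.738, 0.675, -0.003]
force: [-0.1, -0.0, -2.3]
width: 0.0134
```

Request:
{"api": "play_rows", "payload": {
  "delta_pos": [
    [0, 0, 4],
    [0, 0, 8],
    [0, 0, 8],
    [0, 0, 8]
  ],
  "delta_rot": [
    [0, 0, 0],
    [0, 0, 0],
    [0, 0, 0],
    [0, 0, 0]
  ],
  "jaw": [-1, -1, -1, -1]
}}

```text
t: 34.3
eef_pos: [0.5993, 0.0708, 0.0515]
ee_rot: [0.0, 0.738, 0.675, 0.001]
force: [0.5, -0.0, -2.7]
width: 0.0133
```

Run:
```python
from h import *
tt(); pt(-.137,0,.0445); p,d=eyes.capture('wrist'); save(p[100:400,130:450],'w17.png')
```

```text
t 34.30 pos [0.5993 0.0708 0.0515] jawyaw -5.12 zaxis [ 0.001 -0.    -1.   ] F [ 0.5 -0.  -2.7] w 0.0133 q [-0.01  0.18  1.8  -0.    1.17  0.08]
  track tcp [-0.137   0.0006  0.0515]
plan (-0.137, 0, 0.0445) [0.5988 0.0709 0.0445] [-0.  -0.6  7. ] [ 0.08 -0.   -0.12]
```

View pics/w17.png

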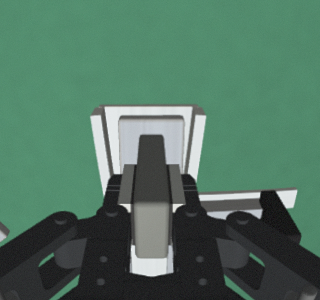

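Request:
{"api": "play_rows", "payload": {
  "delta_pos": [
    [0, -0.5, 7.5],
    [0, -0.5, 7.5],
    [-12, -0.5, 7.5],
    [-24, -0.5, 7.5],
    [-36, -0.5, 7.5],
    [-50, -0.5, 7.5],
    [-65, -0.5, 7.5],
    [-80, -0.5, 7.5]
  ],
  "delta_rot": [
    [0, 0, 0],
    [0, 0, 0],
    [0, 0, 0],
    [0, 0, 0],
    [0, 0, 0],
    [0, 0, 0],
    [0, 0, 0],
    [0, 0, 0]
  ],
  "jaw": [-1, -1, -1, -1, -1, -1, -1, -1]
}}

```text
t: 35.15
eef_pos: [0.5917, -0.0097, 0.0441]
ee_rot: [0.0, 0.738, 0.675, 0.001]
force: [2.5, -0.8, -1.3]
width: 0.0131
```

Run:
```python
from h import *
tt(); pt(.09,0,.0445)
```

```text
t 35.15 pos [ 0.5917 -0.0097  0.0441] jawyaw -5.13 zaxis [ 0.002  0.001 -1.   ] F [ 2.5 -0.8 -1.3] w 0.0131 q [-0.14  0.16  1.83  0.    1.15 -0.05]
  track tcp [-0.0561  0.      0.0441]
plan (0.09, 0, 0.0445) [ 0.579  -0.1553  0.0445] [-146.1    0.3   -0.5] [ 0.09 -0.05 -0.13]
```

Request:
{"api": "play_rows", "payload": {
  "delta_pos": [
    [-25, 0, 0],
    [-50, 0, 0],
    [-75, 0, 0],
    [-100, 0, 0],
    [-120, 0, 0],
    [-135, 0, 0],
    [-140, 0, 0],
    [-142, 0, 0]
  ],
  "delta_rot": [
    [0, 0, 0],
    [0, 0, 0],
    [0, 0, 0],
    [0, 0, 0],
    [0, 0, 0],
    [0, 0, 0],
    [0, 0, 0],
    [0, 0, 0]
  ],
  "jaw": [-1, -1, -1, -1, -1, -1, -1, -1]
}}

```text
t: 35.95
eef_pos: [0.5788, -0.1515, 0.0443]
ee_rot: [0.0, 0.739, 0.674, 0.001]
force: [1.4, 6.6, 10.0]
width: 0.0134
```

Request:
{"api": "play_rows", "payload": {
  "delta_pos": [
    [-2, 0, 0],
    [-4, 0, 0],
    [-6, 0, 0],
    [-7, 0, 0],
    [-7, 0, 0]
  ],
  "delta_rot": [
    [0, 0, 0],
    [0, 0, 0],
    [0, 0, 0],
    [0, 0, 0],
    [0, 0, 0]
  ],
  "jaw": [-1, -1, -1, -1, -1]
}}

```text
t: 36.45
eef_pos: [0.5782, -0.1578, 0.0443]
ee_rot: [0.0, 0.738, 0.675, 0.001]
force: [1.4, 5.3, 7.7]
width: 0.0136
```

Run:
```python
from h import *
tt()
```

```text
t 36.45 pos [ 0.5782 -0.1578  0.0443] jawyaw -5.15 zaxis [ 0.001  0.    -1.   ] F [1.4 5.3 7.7] w 0.0136 q [-0.39  0.18  1.81  0.    1.15 -0.3 ]
  track tcp [ 0.0927 -0.0005  0.0443]
```

Request:
{"api": "play_rows", "payload": {
  "delta_pos": [
    [-2, 0, -1],
    [-3, 0, -1],
    [-3, 0, -1]
  ],
  "delta_rot": [
    [0, 0, 0],
    [0, 0, 0],
    [0, 0, 0]
  ],
  "jaw": [-1, -1, -1]
}}

```text
t: 36.75
eef_pos: [0.5779, -0.1589, 0.0445]
ee_rot: [-0.001, 0.738, 0.675, 0.002]
force: [2.6, 10.5, 5.7]
width: 0.0137
```

Run:
```python
from h import *
tt()
```

```text
t 36.75 pos [ 0.5779 -0.1589  0.0445] jawyaw -5.16 zaxis [ 0.001  0.004 -1.   ] F [ 2.6 10.5  5.7] w 0.0137 q [-0.39  0.18  1.81  0.    1.16 -0.31]
  track tcp [ 0.0937 -0.0008  0.0445]
```

Request:
{"api": "play_rows", "payload": {
  "delta_pos": [
    [-3, 0, 0],
    [-4, 0, 0],
    [-4, 0, 0],
    [-4, 0, 0]
  ],
  "delta_rot": [
    [0, 0, 0],
    [0, 0, 0],
    [0, 0, 0],
    [0, 0, 0]
  ],
  "jaw": [-1, -1, -1, -1]
}}

```text
t: 37.15
eef_pos: [0.5777, -0.1608, 0.0449]
ee_rot: [-0.003, 0.738, 0.675, 0.003]
force: [2.1, 16.1, 9.9]
width: 0.0135
```

Run:
```python
from h import *
tt()
```

```text
t 37.15 pos [ 0.5777 -0.1608  0.0449] jawyaw -5.15 zaxis [ 0.001  0.008 -1.   ] F [ 2.1 16.1  9.9] w 0.0135 q [-0.4   0.18  1.81  0.01  1.16 -0.31]
  track tcp [ 0.0957 -0.0007  0.0449]
```

Request:
{"api": "play_rows", "payload": {
  "delta_pos": [
    [3, 0, 0],
    [3, 0, 0],
    [3, 0, 0],
    [3, 0, -40],
    [3, 0, -85],
    [3, 0, -85],
    [3, 0, -85]
  ],
  "delta_rot": [
    [0, 0, 0],
    [0, 0, 0],
    [0, 0, 0],
    [0, 0, 0],
    [0, 0, 0],
    [0, 0, 0],
    [0, 0, 0]
  ],
  "jaw": [-1, 0, 0, 0, 0, 0, 0]
}}

```text
t: 37.85
eef_pos: [0.5778, -0.1624, 0.1303]
ee_rot: [0.001, 0.738, 0.675, 0.0]
force: [-0.6, 0.6, -0.0]
width: 0.0429
```

Run:
```python
from h import *
tt(); posts('w18.png')
```

```text
t 37.85 pos [ 0.5778 -0.1624  0.1303] jawyaw -5.15 zaxis [ 0.002 -0.002 -1.   ] F [-0.6  0.6 -0. ] w 0.0429 q [-0.4   0.08  1.76 -0.    1.3  -0.31]
  track tcp [ 0.0972 -0.0005  0.1303]
post 1020 [array([0.0752, 0.1028]), array([-0.0063,  0.0071]), array([0.0816, 0.0865])]
post 782 [array([0.1214, 0.1488]), array([-0.0065,  0.0064]), array([0.0803, 0.0863])]
```

View pics/w18.png

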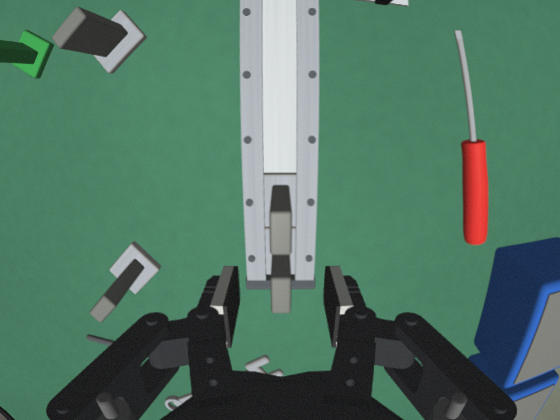

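Run:
```python
from h import *
pw(.449,.002,.14,-56.3)
```

```text
plan (0.449, 0.002, 0.14) [ 151.6 -141.9  -11.5] [-6.000e-02  5.000e-02  5.115e+01]
```

Request:
{"api": "play_rows", "payload": {
  "delta_pos": [
    [25, -24, -11],
    [50, -47, -11],
    [75, -71, -11],
    [100, -95, -11],
    [125, -118, -11],
    [151, -142, -11],
    [151, -142, -11],
    [151, -142, -11]
  ],
  "delta_rot": [
    [0, 0, 8],
    [0, 0, 16],
    [0, 0, 24],
    [0, 0, 32],
    [0, 0, 40],
    [0, 0, 48],
    [0, 0, 51],
    [0, 0, 51]
  ],
  "jaw": [0, 0, 0, 0, 0, 0, 0, 0]
}}

```text
t: 38.7
eef_pos: [0.4476, 0.0025, 0.1378]
ee_rot: [-0.001, 0.956, 0.292, -0.002]
force: [1.0, -0.1, 0.4]
width: 0.0427
```

Run:
```python
from h import *
tt(); tops(name='w19.png')
```

```text
t 38.70 pos [0.4476 0.0025 0.1378] jawyaw -56.03 zaxis [-0.004  0.    -1.   ] F [ 1.  -0.1  0.4] w 0.0427 q [-0.16 -0.31  2.1  -0.    1.36  0.82]
  track tcp [-0.0557 -0.1446  0.1378]
top [42 31 33 42] 793 world 0.4724 0.2153 z 0.0802 size 30.2 16.3 longaxis deg 4.0 rgb [102. 104.  99.]
top [  0 162  12  24] 206 world 0.3588 0.2284 z 0.0797 size 20.4 12.5 longaxis deg 46.5 rgb [154.  95. 110.]
top [273 210  22  45] 894 world 0.4494 0.0023 z 0.0803 size 29.5 14.0 longaxis deg 34.2 rgb [137. 139. 133.]
top [173 307  23  13] 127 world 0.3462 0.0289 z 0.0792 size 18.8 3.0 longaxis deg -37.8 rgb [43. 97. 53.]
```

View pics/w19.png

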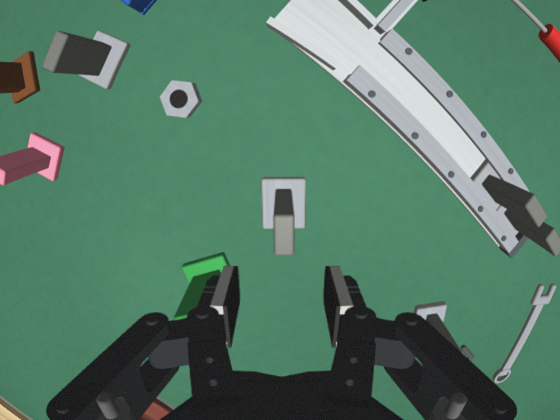

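Run:
```python
from h import *
pw(.4494,.0023,.037,-55.8)
```

```text
plan (0.4494, 0.0023, 0.037) [  1.3   0.6 101.3] [-0.1   0.15 -0.22]
```

Request:
{"api": "play_rows", "payload": {
  "delta_pos": [
    [1, 0, 35],
    [1, 0, 70],
    [1, 0, 101],
    [1, 0, 101],
    [1, 0, 101],
    [1, 0, 101],
    [1, 0, 101],
    [1, 0, 101]
  ],
  "delta_rot": [
    [0, 0, 0],
    [0, 0, 0],
    [0, 0, 0],
    [0, 0, 0],
    [0, 0, 0],
    [0, 0, 0],
    [0, 0, 0],
    [0, 0, 0]
  ],
  "jaw": [0, 0, 0, 0, 0, -1, -1, -1]
}}

```text
t: 39.55
eef_pos: [0.4517, 0.0023, 0.0408]
ee_rot: [0.001, 0.957, 0.292, 0.001]
force: [0.8, 0.3, 2.2]
width: 0.0135
```

Request:
{"api": "play_rows", "payload": {
  "delta_pos": [
    [0, 0, 0],
    [0, 0, 0],
    [0, 0, -30],
    [0, 0, -70],
    [0, 0, -70],
    [0, 0, -70]
  ],
  "delta_rot": [
    [0, 0, 0],
    [0, 0, 0],
    [0, 0, 0],
    [0, 0, 0],
    [0, 0, 0],
    [0, 0, 0]
  ],
  "jaw": [-1, -1, -1, -1, -1, -1]
}}

```text
t: 40.15
eef_pos: [0.4509, 0.0026, 0.11]
ee_rot: [0.0, 0.957, 0.292, 0.001]
force: [-0.3, 0.0, -2.2]
width: 0.0133
```

Run:
```python
from h import *
tt(); pt(-.137,0,.11); pt(-.137,0,.053)
```

```text
t 40.15 pos [0.4509 0.0026 0.11  ] jawyaw -56.09 zaxis [ 0.002 -0.    -1.   ] F [-0.3  0.  -2.2] w 0.0133 q [-0.16 -0.28  2.12  0.    1.29  0.82]
  track tcp [-0.056  -0.1413  0.11  ]
plan (-0.137, 0, 0.11) [0.5988 0.0709 0.11  ] [160.8  25.8   0.3] [ 1.200e-01 -5.000e-02 -5.109e+01]
plan (-0.137, 0, 0.053) [0.5988 0.0709 0.053 ] [160.7  25.7  57.3] [ 1.200e-01 -5.000e-02 -5.109e+01]
```

Request:
{"api": "play_rows", "payload": {
  "delta_pos": [
    [27, 4, 0],
    [54, 8, 0],
    [80, 13, 0],
    [107, 17, 0],
    [134, 21, 0],
    [161, 26, 0],
    [161, 26, 0],
    [161, 26, 0]
  ],
  "delta_rot": [
    [0, 0, -8],
    [0, 0, -16],
    [0, 0, -24],
    [0, 0, -32],
    [0, 0, -40],
    [0, 0, -48],
    [0, 0, -51],
    [0, 0, -51]
  ],
  "jaw": [-1, -1, -1, -1, -1, -1, -1, -1]
}}

```text
t: 40.95
eef_pos: [0.5972, 0.0711, 0.1063]
ee_rot: [-0.002, 0.738, 0.675, -0.002]
force: [-0.6, -0.7, -1.9]
width: 0.0133
```

Run:
```python
from h import *
tt(); pt(-.137,0,.053); tops(name='w20.png')
```

```text
t 40.95 pos [0.5972 0.0711 0.1063] jawyaw -5.08 zaxis [-0.005 -0.    -1.   ] F [-0.6 -0.7 -1.9] w 0.0133 q [-0.01  0.11  1.77 -0.    1.27  0.08]
  track tcp [-0.1371 -0.0015  0.1063]
plan (-0.137, 0, 0.053) [0.5988 0.0709 0.053 ] [-0.1  1.8 53.2] [-0.28  0.03 -0.08]
top [37 31 45 36] 1017 world 0.4726 0.2153 z 0.0803 size 31.9 14.4 longaxis deg 3.6 rgb [108. 110. 105.]
top [523 122  37  62] 1708 world 0.7797 0.1259 z 0.0885 size 43.2 29.6 longaxis deg 77.2 rgb [185. 177. 167.]
top [249 220  65  54] 2338 world 0.5981 0.0748 z 0.083 size 38.2 33.6 longaxis deg -6.3 rgb [169. 173. 177.]
top [  0 299  28  30] 450 world 0.3475 0.0217 z 0.0799 size 30.2 14.8 longaxis deg -37.9 rgb [ 51. 119.  63.]
```

View pics/w20.png

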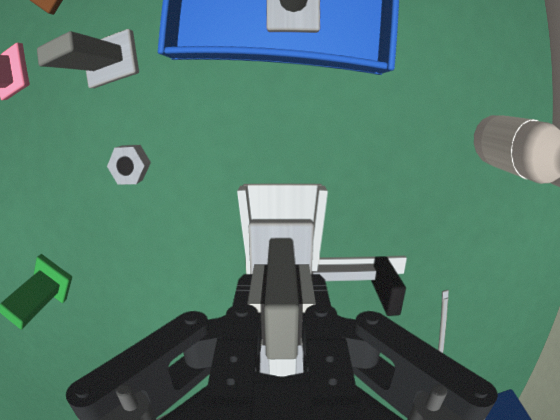

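Request:
{"api": "play_rows", "payload": {
  "delta_pos": [
    [0, 1, 25],
    [0, 1, 45],
    [0, 1, 55],
    [0, 1, 60],
    [0, 1, 60],
    [0, 1, 60]
  ],
  "delta_rot": [
    [0, 0, 0],
    [0, 0, 0],
    [0, 0, 0],
    [0, 0, 0],
    [0, 0, 0],
    [0, 0, 0]
  ],
  "jaw": [-1, -1, -1, -1, -1, -1]
}}

```text
t: 41.6
eef_pos: [0.6001, 0.0706, 0.0501]
ee_rot: [0.001, 0.738, 0.675, 0.001]
force: [0.1, 0.3, -1.0]
width: 0.0134
```

Run:
```python
from h import *
tt(); pt(.043,0,.046)
```

```text
t 41.60 pos [0.6001 0.0706 0.0501] jawyaw -5.12 zaxis [ 0.002  0.    -1.   ] F [ 0.1  0.3 -1. ] w 0.0134 q [-0.01  0.18  1.8   0.    1.16  0.08]
  track tcp [-0.1369  0.0014  0.0501]
plan (0.043, 0, 0.046) [ 0.5831 -0.1084  0.046 ] [-179.9   -1.     4. ] [ 0.1  -0.01 -0.12]
```

Request:
{"api": "play_rows", "payload": {
  "delta_pos": [
    [0, -1, 4],
    [0, -1, 4],
    [-12, -1, 4],
    [-24, -1, 4],
    [-36, -1, 4],
    [-50, -1, 4],
    [-65, -1, 4],
    [-80, -1, 4]
  ],
  "delta_rot": [
    [0, 0, 0],
    [0, 0, 0],
    [0, 0, 0],
    [0, 0, 0],
    [0, 0, 0],
    [0, 0, 0],
    [0, 0, 0],
    [0, 0, 0]
  ],
  "jaw": [-1, -1, -1, -1, -1, -1, -1, -1]
}}

```text
t: 42.4
eef_pos: [0.5925, -0.0096, 0.0468]
ee_rot: [0.001, 0.738, 0.675, 0.002]
force: [1.3, 2.8, 5.7]
width: 0.0135
```

Run:
```python
from h import *
tt(); pt(.043,0,.046)
```

```text
t 42.40 pos [ 0.5925 -0.0096  0.0468] jawyaw -5.14 zaxis [ 0.003  0.001 -1.   ] F [1.3 2.8 5.7] w 0.0135 q [-0.14  0.16  1.83  0.    1.15 -0.05]
  track tcp [-0.0563  0.0008  0.0468]
plan (0.043, 0, 0.046) [ 0.5831 -0.1084  0.046 ] [-99.3  -0.6   0.6] [ 0.17 -0.09 -0.14]
```

Request:
{"api": "play_rows", "payload": {
  "delta_pos": [
    [-20, 0, -0.5],
    [-40, 0, -0.5],
    [-60, 0, -0.5],
    [-80, 0, -0.5],
    [-90, 0, -0.5],
    [-96, 0, -0.5],
    [-100, 0, -0.5],
    [-103, 0, -0.5]
  ],
  "delta_rot": [
    [0, 0, 0],
    [0, 0, 0],
    [0, 0, 0],
    [0, 0, 0],
    [0, 0, 0],
    [0, 0, 0],
    [0, 0, 0],
    [0, 0, 0]
  ],
  "jaw": [-1, -1, -1, -1, -1, -1, -1, -1]
}}

```text
t: 43.2
eef_pos: [0.5831, -0.109, 0.0473]
ee_rot: [-0.002, 0.739, 0.674, 0.003]
force: [-2.0, 15.2, 12.5]
width: 0.0137
```

Request:
{"api": "play_rows", "payload": {
  "delta_pos": [
    [-2, 0, 0],
    [-3, 0, 0],
    [-3, 0, 0]
  ],
  "delta_rot": [
    [0, 0, 0],
    [0, 0, 0],
    [0, 0, 0]
  ],
  "jaw": [-1, -1, -1]
}}

```text
t: 43.5
eef_pos: [0.5829, -0.1113, 0.0478]
ee_rot: [-0.002, 0.738, 0.675, 0.003]
force: [-1.4, 14.6, 13.0]
width: 0.0134
```

Run:
```python
from h import *
tt()
```

```text
t 43.50 pos [ 0.5829 -0.1113  0.0478] jawyaw -5.17 zaxis [ 0.002  0.008 -1.   ] F [-1.4 14.6 13. ] w 0.0134 q [-0.32  0.16  1.82  0.01  1.16 -0.23]
  track tcp [0.0458 0.0001 0.0478]
```

Contact; release and look.

Request:
{"api": "play_rows", "payload": {
  "delta_pos": [
    [3, 0, 0],
    [3, 0, 0],
    [3, 0, 0],
    [3, 0, -40],
    [3, 0, -85],
    [3, 0, -85],
    [3, 0, -85]
  ],
  "delta_rot": [
    [0, 0, 0],
    [0, 0, 0],
    [0, 0, 0],
    [0, 0, 0],
    [0, 0, 0],
    [0, 0, 0],
    [0, 0, 0]
  ],
  "jaw": [-1, 0, 0, 0, 0, 0, 0]
}}

```text
t: 44.2
eef_pos: [0.5828, -0.1124, 0.1318]
ee_rot: [0.001, 0.738, 0.675, 0.0]
force: [-0.5, -0.9, -0.7]
width: 0.043
```

Run:
```python
from h import *
tt(); posts('w21.png'); tops(); pw(.4267,-.2131,.14,-52)
```

```text
t 44.20 pos [ 0.5828 -0.1124  0.1318] jawyaw -5.14 zaxis [ 0.002 -0.001 -1.   ] F [-0.5 -0.9 -0.7] w 0.0430 q [-0.32  0.06  1.78 -0.    1.3  -0.23]
  track tcp [4.700e-02 1.000e-04 1.318e-01]
post 972 [array([0.0293, 0.0569]), array([-0.0053,  0.0079]), array([0.0815, 0.0865])]
post 759 [array([0.0755, 0.1033]), array([-0.0063,  0.0064]), array([0.0806, 0.0864])]
post 587 [array([0.1211, 0.1496]), array([-0.0064,  0.0068]), array([0.0807, 0.0864])]
top [273 212  22  50] 1080 world 0.5843 -0.1091 z 0.0863 size 29.5 13.8 longaxis deg 85.0 rgb [131. 133. 128.]
top [272 273  21  46] 883 world 0.5789 -0.1548 z 0.0862 size 30.0 13.9 longaxis deg 83.4 rgb [118. 120. 115.]
top [273 323  19  41] 730 world 0.5751 -0.2011 z 0.0861 size 31.3 14.2 longaxis deg 84.4 rgb [106. 111. 104.]
plan (0.4267, -0.2131, 0.14) [-114.9 -144.7  -10.8] [-0.16  0.05 46.87]
```

View pics/w21.png

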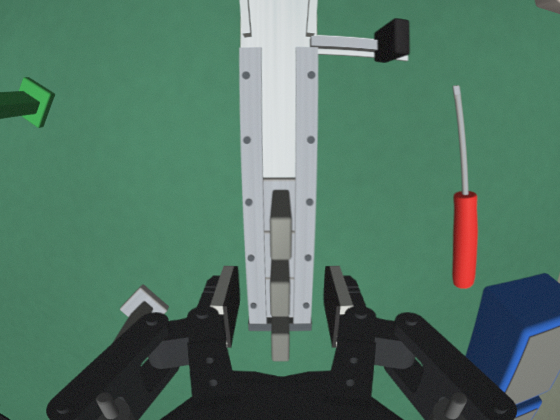

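Request:
{"api": "play_rows", "payload": {
  "delta_pos": [
    [-20, -24, -10],
    [-40, -48, -10],
    [-60, -72, -10],
    [-80, -96, -10],
    [-100, -120, -10],
    [-115, -145, -10],
    [-115, -145, -10],
    [-115, -145, -10]
  ],
  "delta_rot": [
    [0, 0, 8],
    [0, 0, 16],
    [0, 0, 24],
    [0, 0, 32],
    [0, 0, 40],
    [0, 0, 47],
    [0, 0, 47],
    [0, 0, 47]
  ],
  "jaw": [0, 0, 0, 0, 0, 0, 0, 0]
}}

```text
t: 45.1
eef_pos: [0.4265, -0.2128, 0.1389]
ee_rot: [-0.001, 0.946, 0.325, -0.001]
force: [-0.1, -0.0, -0.4]
width: 0.0425
```

Run:
```python
from h import *
tt(); tops(name='w22.png');  pw(.4267,-.2131,.037,-52)
```

```text
t 45.10 pos [ 0.4265 -0.2128  0.1389] jawyaw -52.12 zaxis [-0.002  0.002 -1.   ] F [-0.1 -0.  -0.4] w 0.0425 q [-0.62 -0.24  2.04  0.    1.34  0.29]
  track tcp [ 0.1606 -0.1469  0.1389]
top [337   0  49  27] 735 world 0.5783 -0.1575 z 0.0863 size 26.8 14.3 longaxis deg 86.3 rgb [106. 108. 103.]
top [386  30  49  48] 1259 world 0.5747 -0.2014 z 0.0863 size 30.2 14.6 longaxis deg 84.9 rgb [114. 116. 111.]
top [  0 126  18  26] 325 world 0.3488 0.0181 z 0.08 size 26.7 14.0 longaxis deg -36.5 rgb [ 53. 127.  67.]
top [273 213  21  44] 857 world 0.4263 -0.214 z 0.0804 size 29.1 13.5 longaxis deg 37.6 rgb [143. 145. 139.]
plan (0.4267, -0.2131, 0.037) [ -0.6   0.2 102.3] [-0.12  0.02 -0.07]
```

View pics/w22.png

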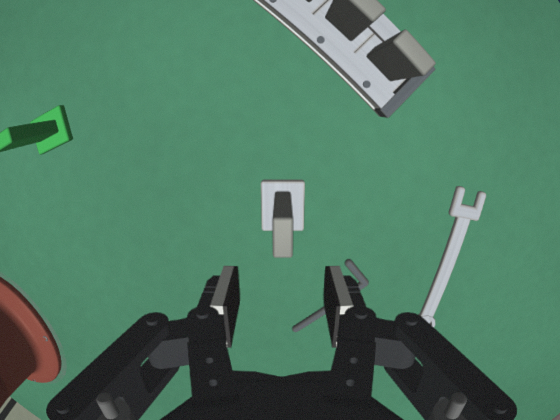

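Request:
{"api": "play_rows", "payload": {
  "delta_pos": [
    [-1, 0, 35],
    [-1, 0, 70],
    [-1, 0, 100],
    [-1, 0, 102],
    [-1, 0, 102],
    [-1, 0, 102],
    [-1, 0, 102],
    [-1, 0, 102]
  ],
  "delta_rot": [
    [0, 0, 0],
    [0, 0, 0],
    [0, 0, 0],
    [0, 0, 0],
    [0, 0, 0],
    [0, 0, 0],
    [0, 0, 0],
    [0, 0, 0]
  ],
  "jaw": [0, 0, 0, 0, 0, -1, -1, -1]
}}

```text
t: 45.95
eef_pos: [0.428, -0.2144, 0.0404]
ee_rot: [0.001, 0.946, 0.325, 0.001]
force: [-0.1, 0.6, 3.1]
width: 0.0134
```

Request:
{"api": "play_rows", "payload": {
  "delta_pos": [
    [0, 0, 0],
    [0, 0, 0],
    [0, 0, -30],
    [0, 0, -75],
    [0, 0, -75],
    [0, 0, -75]
  ],
  "delta_rot": [
    [0, 0, 0],
    [0, 0, 0],
    [0, 0, 0],
    [0, 0, 0],
    [0, 0, 0],
    [0, 0, 0]
  ],
  "jaw": [-1, -1, -1, -1, -1, -1]
}}

```text
t: 46.55
eef_pos: [0.4271, -0.2141, 0.1144]
ee_rot: [0.001, 0.946, 0.325, 0.001]
force: [-0.3, 0.4, -2.9]
width: 0.0134
```

Run:
```python
from h import *
tt(); pt(-.137,0,.11)
```

```text
t 46.55 pos [ 0.4271 -0.2141  0.1144] jawyaw -52.11 zaxis [ 0.002 -0.001 -1.   ] F [-0.3  0.4 -2.9] w 0.0134 q [-0.62 -0.21  2.06 -0.    1.29  0.29]
  track tcp [ 0.1619 -0.1462  0.1144]
plan (-0.137, 0, 0.11) [0.5988 0.0709 0.11  ] [ 310.5 -119.5    4.3] [ 1.30e-01  2.00e-02 -4.71e+01]
```

Request:
{"api": "play_rows", "payload": {
  "delta_pos": [
    [38, -15, 0],
    [77, -30, 0],
    [116, -45, 0],
    [155, -60, 0],
    [194, -75, 0],
    [233, -90, 0],
    [272, -105, 0],
    [310, -119, 0]
  ],
  "delta_rot": [
    [0, 0, -6],
    [0, 0, -12],
    [0, 0, -18],
    [0, 0, -24],
    [0, 0, -30],
    [0, 0, -36],
    [0, 0, -42],
    [0, 0, -47]
  ],
  "jaw": [-1, -1, -1, -1, -1, -1, -1, -1]
}}

```text
t: 47.35
eef_pos: [0.597, 0.0723, 0.1103]
ee_rot: [-0.002, 0.736, 0.677, -0.002]
force: [-0.3, 0.3, -2.0]
width: 0.0131
```

Request:
{"api": "play_rows", "payload": {
  "delta_pos": [
    [0, 0, 0],
    [0, 0, 0],
    [0, 0, 0]
  ],
  "delta_rot": [
    [0, 0, 0],
    [0, 0, 0],
    [0, 0, 0]
  ],
  "jaw": [-1, -1, -1]
}}

```text
t: 47.65
eef_pos: [0.5967, 0.07, 0.1114]
ee_rot: [-0.001, 0.738, 0.675, -0.002]
force: [-0.6, -0.8, -2.5]
width: 0.0137
```

Run:
```python
from h import *
tt(); pt(-.137,0,.053); p,d=eyes.capture('wrist'); save(p,'w23.png')
```

```text
t 47.65 pos [0.5967 0.07   0.1114] jawyaw -5.15 zaxis [-0.004 -0.    -1.   ] F [-0.6 -0.8 -2.5] w 0.0137 q [-0.01  0.1   1.77 -0.    1.28  0.08]
  track tcp [-0.1359 -0.002   0.1114]
plan (-0.137, 0, 0.053) [0.5988 0.0709 0.053 ] [ 1.1  2.2 58.4] [-0.22  0.04 -0.15]
```

View pics/w23.png

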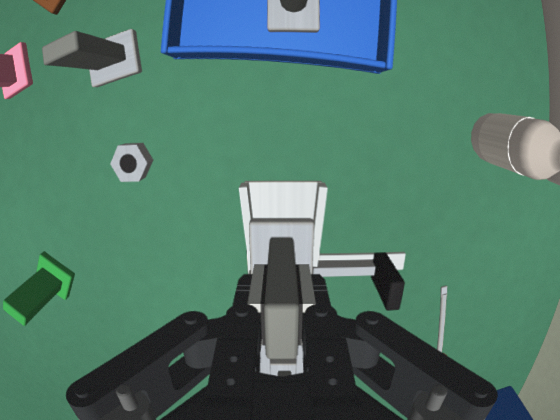

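Request:
{"api": "play_rows", "payload": {
  "delta_pos": [
    [1, 1.5, 25],
    [1, 1.5, 45],
    [1, 1.5, 58],
    [1, 1.5, 63],
    [1, 1.5, 65],
    [1, 1.5, 65]
  ],
  "delta_rot": [
    [0, 0, 0],
    [0, 0, 0],
    [0, 0, 0],
    [0, 0, 0],
    [0, 0, 0],
    [0, 0, 0]
  ],
  "jaw": [-1, -1, -1, -1, -1, -1]
}}

```text
t: 48.3
eef_pos: [0.6003, 0.0712, 0.0492]
ee_rot: [0.0, 0.738, 0.675, 0.0]
force: [0.6, -0.4, -1.0]
width: 0.0134
```

Run:
```python
from h import *
tt(); pt(-.003,0,.046)
```

```text
t 48.30 pos [0.6003 0.0712 0.0492] jawyaw -5.13 zaxis [ 0.001  0.    -1.   ] F [ 0.6 -0.4 -1. ] w 0.0134 q [-0.    0.18  1.79  0.    1.16  0.08]
  track tcp [-0.1375  0.0015  0.0492]
plan (-0.003, 0, 0.046) [ 0.5871 -0.0626  0.046 ] [-134.5   -1.2    3.2] [ 0.06 -0.01 -0.13]
```

Request:
{"api": "play_rows", "payload": {
  "delta_pos": [
    [0, -1, 2.5],
    [0, -1, 2.5],
    [-12, -1, 2.5],
    [-24, -1, 2.5],
    [-36, -1, 2.5],
    [-50, -1, 2.5],
    [-65, -1, 2.5],
    [-80, -1, 2.5]
  ],
  "delta_rot": [
    [0, 0, 0],
    [0, 0, 0],
    [0, 0, 0],
    [0, 0, 0],
    [0, 0, 0],
    [0, 0, 0],
    [0, 0, 0],
    [0, 0, 0]
  ],
  "jaw": [-1, -1, -1, -1, -1, -1, -1, -1]
}}

```text
t: 49.1
eef_pos: [0.5918, -0.0096, 0.0464]
ee_rot: [0.0, 0.738, 0.675, 0.0]
force: [0.5, 1.0, -1.6]
width: 0.0136
```

Request:
{"api": "play_rows", "payload": {
  "delta_pos": [
    [-15, 0, 0],
    [-30, 0, 0],
    [-42, 0, 0],
    [-50, 0, 0],
    [-55, 0, 0],
    [-58, 0, 0],
    [-60, 0, 0],
    [-60, 0, 0]
  ],
  "delta_rot": [
    [0, 0, 0],
    [0, 0, 0],
    [0, 0, 0],
    [0, 0, 0],
    [0, 0, 0],
    [0, 0, 0],
    [0, 0, 0],
    [0, 0, 0]
  ],
  "jaw": [-1, -1, -1, -1, -1, -1, -1, -1]
}}

```text
t: 49.9
eef_pos: [0.5871, -0.0647, 0.0472]
ee_rot: [-0.002, 0.738, 0.675, 0.003]
force: [-0.3, 12.0, 6.7]
width: 0.0132
```

Run:
```python
from h import *
tt()
```

```text
t 49.90 pos [ 0.5871 -0.0647  0.0472] jawyaw -5.12 zaxis [ 0.001  0.007 -1.   ] F [-0.3 12.   6.7] w 0.0132 q [-0.24  0.15  1.83  0.01  1.16 -0.15]
  track tcp [-0.001   0.0002  0.0472]
```

Request:
{"api": "play_rows", "payload": {
  "delta_pos": [
    [2, 0, 0],
    [2, 0, 0],
    [2, 0, 0],
    [2, 0, -40],
    [2, 0, -85],
    [2, 0, -85],
    [2, 0, -85]
  ],
  "delta_rot": [
    [0, 0, 0],
    [0, 0, 0],
    [0, 0, 0],
    [0, 0, 0],
    [0, 0, 0],
    [0, 0, 0],
    [0, 0, 0]
  ],
  "jaw": [-1, 0, 0, 0, 0, 0, 0]
}}

```text
t: 50.6
eef_pos: [0.5877, -0.0667, 0.1329]
ee_rot: [0.002, 0.738, 0.675, 0.001]
force: [-0.5, -0.6, -1.5]
width: 0.0425
```

Run:
```python
from h import *
tt(); posts('w24.png'); pw(.468,.213,.14,-86)
```

```text
t 50.60 pos [ 0.5877 -0.0667  0.1329] jawyaw -5.12 zaxis [ 0.003 -0.001 -1.   ] F [-0.5 -0.6 -1.5] w 0.0425 q [-0.24  0.05  1.78 -0.    1.3  -0.15]
  track tcp [0.001  0.001  0.1329]
post 950 [array([-0.0165,  0.0108]), array([-0.0053,  0.0075]), array([0.0812, 0.0864])]
post 770 [array([0.0295, 0.0572]), array([-0.0058,  0.0075]), array([0.0805, 0.0865])]
post 565 [array([0.075 , 0.1034]), array([-0.0068,  0.0062]), array([0.0809, 0.0863])]
post 102 [array([0.1205, 0.1236]), array([-0.006 ,  0.0066]), array([0.0792, 0.0856])]
plan (0.468, 0.213, 0.14) [ 267.6 -142.8   -9.2] [1.000e-02 3.000e-02 8.088e+01]
```

Request:
{"api": "play_rows", "payload": {
  "delta_pos": [
    [33, -18, -9],
    [66, -36, -9],
    [100, -54, -9],
    [133, -72, -9],
    [167, -89, -9],
    [200, -107, -9],
    [234, -125, -9],
    [267, -143, -9]
  ],
  "delta_rot": [
    [0, 0, 8],
    [0, 0, 16],
    [0, 0, 24],
    [0, 0, 32],
    [0, 0, 40],
    [0, 0, 48],
    [0, 0, 56],
    [0, 0, 64]
  ],
  "jaw": [0, 0, 0, 0, 0, 0, 0, 0]
}}

```text
t: 51.45
eef_pos: [0.4659, 0.2135, 0.1377]
ee_rot: [0.0, 0.984, 0.178, -0.002]
force: [-0.2, -0.1, -0.1]
width: 0.0426
```

Request:
{"api": "play_rows", "payload": {
  "delta_pos": [
    [0, 0, 0],
    [0, 0, 0],
    [0, 0, 0],
    [0, 0, 0]
  ],
  "delta_rot": [
    [0, 0, 8],
    [0, 0, 17],
    [0, 0, 17],
    [0, 0, 17]
  ],
  "jaw": [0, 0, 0, 0]
}}

```text
t: 51.85
eef_pos: [0.4671, 0.2123, 0.1385]
ee_rot: [0.0, 0.999, 0.035, -0.001]
force: [-0.4, 0.5, 0.4]
width: 0.0428
```

Run:
```python
from h import *
tt(); tops(name='w25.png')
```

```text
t 51.85 pos [0.4671 0.2123 0.1385] jawyaw -85.95 zaxis [-0.003 -0.001 -1.   ] F [-0.4  0.5  0.4] w 0.0428 q [ 0.28 -0.14  1.96 -0.    1.33  1.78]
  track tcp [-0.2664 -0.1435  0.1385]
top [139   0  35  15] 373 world 0.6177 0.3042 z 0.0852 size 19.2 8.8 longaxis deg -83.4 rgb [97. 98. 95.]
top [249   0  32  17] 432 world 0.6141 0.2336 z 0.0853 size 18.9 8.0 longaxis deg -84.3 rgb [111. 113. 108.]
top [268 203  21  45] 907 world 0.4725 0.2157 z 0.0803 size 29.6 13.7 longaxis deg 3.8 rgb [144. 147. 140.]
top [140 268  39  39] 749 world 0.4146 0.3051 z 0.0801 size 30.4 14.9 longaxis deg 47.1 rgb [116.  77.  49.]
top [460 341  21  19] 226 world 0.3519 0.0172 z 0.0799 size 16.4 16.2 longaxis deg -35.3 rgb [ 54. 127.  68.]
top [228 342  34  20] 564 world 0.3549 0.2363 z 0.08 size 27.2 15.5 longaxis deg -83.3 rgb [199. 134. 155.]
```

View pics/w25.png

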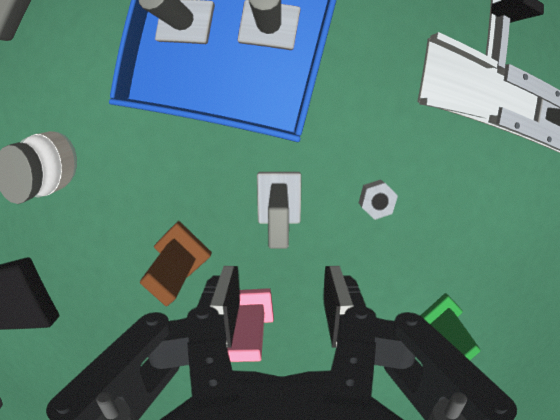

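Run:
```python
from h import *
pw(.4725,.2155,.037,-86.2)
```

```text
plan (0.4725, 0.2155, 0.037) [  5.6  -2.9 101.8] [0.03 0.12 0.22]
```

Request:
{"api": "play_rows", "payload": {
  "delta_pos": [
    [5, -3, 35],
    [5, -3, 70],
    [5, -3, 100],
    [5, -3, 101],
    [5, -3, 101],
    [5, -3, 101],
    [5, -3, 101],
    [5, -3, 101]
  ],
  "delta_rot": [
    [0, 0, 0],
    [0, 0, 0],
    [0, 0, 0],
    [0, 0, 0],
    [0, 0, 0],
    [0, 0, 0],
    [0, 0, 0],
    [0, 0, 0]
  ],
  "jaw": [0, 0, 0, 0, 0, -1, -1, -1]
}}

```text
t: 52.7
eef_pos: [0.4743, 0.2164, 0.0412]
ee_rot: [-0.0, 0.999, 0.034, 0.002]
force: [-0.5, -1.2, 3.9]
width: 0.0138
```

Request:
{"api": "play_rows", "payload": {
  "delta_pos": [
    [0, 0, 0],
    [0, 0, 0],
    [0, 0, -30],
    [0, 0, -75],
    [0, 0, -75],
    [0, 0, -75]
  ],
  "delta_rot": [
    [0, 0, 0],
    [0, 0, 0],
    [0, 0, 0],
    [0, 0, 0],
    [0, 0, 0],
    [0, 0, 0]
  ],
  "jaw": [-1, -1, -1, -1, -1, -1]
}}

```text
t: 53.3
eef_pos: [0.4733, 0.2163, 0.1152]
ee_rot: [-0.0, 0.999, 0.034, 0.001]
force: [-0.3, 0.9, -2.8]
width: 0.0136
```

Run:
```python
from h import *
tt(); pt(-.137,0,.115)
```

```text
t 53.30 pos [0.4733 0.2163 0.1152] jawyaw -86.09 zaxis [ 0.002  0.001 -1.   ] F [-0.3  0.9 -2.8] w 0.0136 q [ 0.29 -0.1   1.96  0.    1.28  1.79]
  track tcp [-0.271  -0.1377  0.1152]
plan (-0.137, 0, 0.115) [0.5988 0.0709 0.115 ] [115.3 153.7   0.4] [ 7.000e-02 -1.400e-01 -8.109e+01]
```

Request:
{"api": "play_rows", "payload": {
  "delta_pos": [
    [14, 19, 0],
    [29, 38, 0],
    [43, 57, 0],
    [57, 76, 0],
    [72, 96, 0],
    [86, 115, 0],
    [100, 134, 0],
    [115, 153, 0]
  ],
  "delta_rot": [
    [0, 0, -8],
    [0, 0, -16],
    [0, 0, -24],
    [0, 0, -32],
    [0, 0, -40],
    [0, 0, -48],
    [0, 0, -56],
    [0, 0, -64]
  ],
  "jaw": [-1, -1, -1, -1, -1, -1, -1, -1]
}}

```text
t: 54.1
eef_pos: [0.5963, 0.0705, 0.1109]
ee_rot: [-0.002, 0.828, 0.561, -0.002]
force: [0.0, 0.3, -2.2]
width: 0.0132
```

Request:
{"api": "play_rows", "payload": {
  "delta_pos": [
    [0, 0, 0],
    [0, 0, 0],
    [0, 0, 0],
    [0, 0, 0]
  ],
  "delta_rot": [
    [0, 0, -8],
    [0, 0, -17],
    [0, 0, -17],
    [0, 0, -17]
  ],
  "jaw": [-1, -1, -1, -1]
}}

```text
t: 54.5
eef_pos: [0.5965, 0.0713, 0.112]
ee_rot: [-0.001, 0.739, 0.674, -0.001]
force: [-0.3, -0.2, -2.3]
width: 0.0133
```

Run:
```python
from h import *
tt(); pt(-.137,0,.05); p,d=eyes.capture('wrist'); save(p,'w26.png')
```

```text
t 54.50 pos [0.5965 0.0713 0.112 ] jawyaw -5.26 zaxis [-0.004  0.    -1.   ] F [-0.3 -0.2 -2.3] w 0.0133 q [-0.    0.1   1.77  0.    1.28  0.09]
  track tcp [-0.1372 -0.0023  0.112 ]
plan (-0.137, 0, 0.05) [0.5988 0.0709 0.05  ] [-0.2  2.5 62. ] [-0.2   0.01 -0.26]
```

View pics/w26.png

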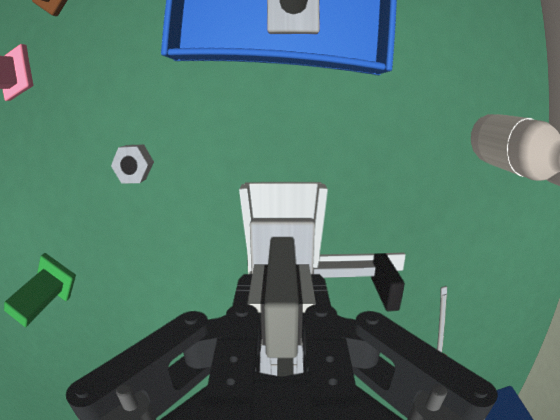

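Request:
{"api": "play_rows", "payload": {
  "delta_pos": [
    [0, 1.5, 25],
    [0, 1.5, 45],
    [0, 1.5, 58],
    [0, 1.5, 64],
    [0, 1.5, 64],
    [0, 1.5, 64]
  ],
  "delta_rot": [
    [0, 0, 0],
    [0, 0, 0],
    [0, 0, 0],
    [0, 0, 0],
    [0, 0, 0],
    [0, 0, 0]
  ],
  "jaw": [-1, -1, -1, -1, -1, -1]
}}

```text
t: 55.15
eef_pos: [0.6, 0.0712, 0.051]
ee_rot: [0.0, 0.738, 0.675, 0.001]
force: [0.9, -0.0, -2.4]
width: 0.0136
```

Run:
```python
from h import *
tt(); pt(-.049,0,.047)
```

```text
t 55.15 pos [0.6    0.0712 0.051 ] jawyaw -5.12 zaxis [ 0.001 -0.    -1.   ] F [ 0.9 -0.  -2.4] w 0.0136 q [-0.01  0.18  1.8  -0.    1.17  0.08]
  track tcp [-0.1374  0.0012  0.051 ]
plan (-0.049, 0, 0.047) [ 0.5911 -0.0168  0.047 ] [-88.4  -1.    4. ] [ 0.08 -0.01 -0.12]
```

Request:
{"api": "play_rows", "payload": {
  "delta_pos": [
    [0, -1, 3.5],
    [0, -1, 3.5],
    [-12, -1, 3.5],
    [-25, -1, 3.5],
    [-40, -1, 3.5],
    [-55, -1, 3.5],
    [-68, -1, 3.5],
    [-78, -1, 3.5]
  ],
  "delta_rot": [
    [0, 0, 0],
    [0, 0, 0],
    [0, 0, 0],
    [0, 0, 0],
    [0, 0, 0],
    [0, 0, 0],
    [0, 0, 0],
    [0, 0, 0]
  ],
  "jaw": [-1, -1, -1, -1, -1, -1, -1, -1]
}}

```text
t: 55.95
eef_pos: [0.5917, -0.0079, 0.0473]
ee_rot: [0.0, 0.738, 0.674, 0.001]
force: [0.1, 4.0, 2.6]
width: 0.0131
```

Request:
{"api": "play_rows", "payload": {
  "delta_pos": [
    [-5, 0, 0],
    [-9, 0, 0],
    [-12, 0, 0],
    [-14, 0, 0],
    [-16, 0, 0],
    [-16, 0, 0]
  ],
  "delta_rot": [
    [0, 0, 0],
    [0, 0, 0],
    [0, 0, 0],
    [0, 0, 0],
    [0, 0, 0],
    [0, 0, 0]
  ],
  "jaw": [-1, -1, -1, -1, -1, -1]
}}

```text
t: 56.55
eef_pos: [0.5911, -0.0192, 0.048]
ee_rot: [-0.001, 0.738, 0.675, 0.003]
force: [-0.7, 12.0, 8.0]
width: 0.0135
```

Run:
```python
from h import *
tt()
```

```text
t 56.55 pos [ 0.5911 -0.0192  0.048 ] jawyaw -5.10 zaxis [ 0.002  0.006 -1.   ] F [-0.7 12.   8. ] w 0.0135 q [-0.16  0.15  1.83  0.01  1.16 -0.08]
  track tcp [-0.0466  0.0002  0.048 ]
```

Request:
{"api": "play_rows", "payload": {
  "delta_pos": [
    [-2, 0, 0],
    [-2, 0, 0],
    [2, 0, 0],
    [2, 0, 0],
    [2, 0, 0],
    [2, 0, -40],
    [2, 0, -85],
    [2, 0, -85]
  ],
  "delta_rot": [
    [0, 0, 0],
    [0, 0, 0],
    [0, 0, 0],
    [0, 0, 0],
    [0, 0, 0],
    [0, 0, 0],
    [0, 0, 0],
    [0, 0, 0]
  ],
  "jaw": [-1, -1, -1, 0, 0, 0, 0, 0]
}}

```text
t: 57.35
eef_pos: [0.5943, -0.0217, 0.1387]
ee_rot: [0.005, 0.738, 0.675, 0.003]
force: [0.9, 0.5, 0.8]
width: 0.0426
```

Run:
```python
from h import *
tt(); T=posts('w27.png'); x,y,z=T[...,0],T[...,1],T[...,2]
tab=(z>.055)&(z<.066)&(x<-.06)&(x>-.13)&(y>.04)&(y<.12)
print('tab',tab.sum(),[np.percentile(v[tab],[1,50,99]).round(4) for v in(x,y,z)])
pt(-.094,.083,.13);pt(-.094,.083,.038)
```

```text
t 57.35 pos [ 0.5943 -0.0217  0.1387] jawyaw -5.11 zaxis [ 0.012 -0.003 -1.   ] F [0.9 0.5 0.8] w 0.0426 q [-0.16  0.05  1.78 -0.    1.3  -0.07]
  track tcp [-0.0444  0.0037  0.1387]
post 925 [array([-0.0628, -0.0352]), array([-0.0052,  0.0077]), array([0.0822, 0.0866])]
post 755 [array([-0.0166,  0.0115]), array([-0.0056,  0.0078]), array([0.0807, 0.0864])]
post 573 [array([0.0291, 0.0568]), array([-0.0058,  0.0073]), array([0.08  , 0.0864])]
post 181 [array([0.0747, 0.0838]), array([-0.0063,  0.0065]), array([0.0791, 0.0861])]
tab 607 [array([-0.1036, -0.0911, -0.0784]), array([0.0762, 0.0811, 0.0879]), array([0.0556, 0.0611, 0.0627])]
plan (-0.094, 0.083, 0.13) [0.6777 0.0208 0.13  ] [49.6 80.9  6.1] [ 0.42  0.08 -0.11]
plan (-0.094, 0.083, 0.038) [0.6777 0.0208 0.038 ] [49.8 80.2 98.1] [ 0.42  0.08 -0.11]
```

View pics/w27.png

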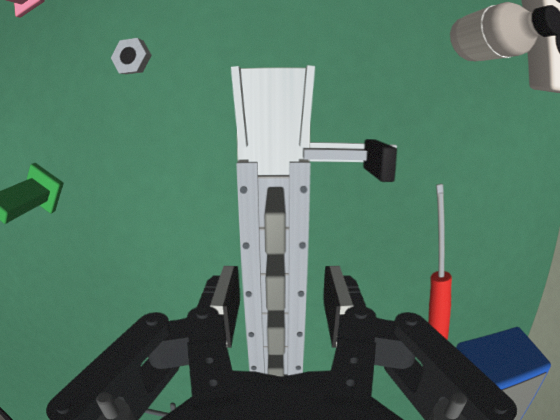

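Request:
{"api": "play_rows", "payload": {
  "delta_pos": [
    [25, 40, 0],
    [49, 79, 0],
    [49, 79, 20],
    [49, 79, 55],
    [49, 79, 90],
    [49, 79, 96],
    [49, 79, 96],
    [49, 79, 96]
  ],
  "delta_rot": [
    [0, 0, 0],
    [0, 0, 0],
    [0, 0, 0],
    [0, 0, 0],
    [0, 0, 0],
    [0, 0, 0],
    [0, 0, 0],
    [0, 0, 0]
  ],
  "jaw": [0, 0, 0, 0, 0, 0, 0, 0]
}}

```text
t: 58.2
eef_pos: [0.674, 0.021, 0.0369]
ee_rot: [0.001, 0.738, 0.675, 0.001]
force: [0.5, 0.1, 0.6]
width: 0.0429
```

Run:
```python
from h import *
tt(); p,d=eyes.capture('wrist'); save(p,'w28.png')
```

```text
t 58.20 pos [0.674  0.021  0.0369] jawyaw -5.11 zaxis [ 0.002 -0.    -1.   ] F [0.5 0.1 0.6] w 0.0429 q [-0.08  0.34  1.62 -0.    1.17  0.01]
  track tcp [-0.0939  0.0793  0.0369]
```

View pics/w28.png

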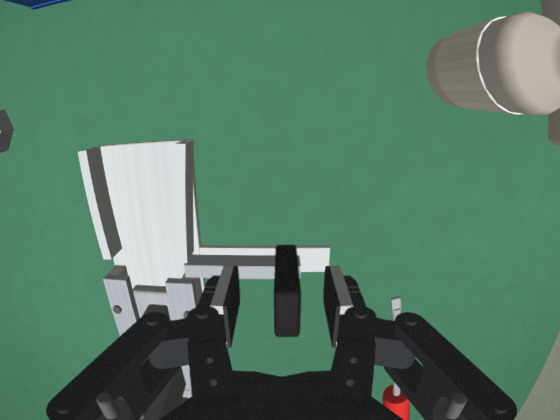

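Request:
{"api": "play_rows", "payload": {
  "delta_pos": [
    [0, 3, 0],
    [0, 3, 0],
    [0, 3, 0],
    [0, 3, 0],
    [0, -7, 0],
    [0, -17, 0],
    [0, -27, 0],
    [0, -35, 0]
  ],
  "delta_rot": [
    [0, 0, 0],
    [0, 0, 0],
    [0, 0, 0],
    [0, 0, 0],
    [0, 0, 0],
    [0, 0, 0],
    [0, 0, 0],
    [0, 0, 0]
  ],
  "jaw": [0, -1, -1, -1, -1, -1, -1, -1]
}}

```text
t: 59.05
eef_pos: [0.6383, 0.0244, 0.0369]
ee_rot: [0.001, 0.738, 0.675, 0.001]
force: [1.2, -1.1, 5.9]
width: 0.0109
```

Request:
{"api": "play_rows", "payload": {
  "delta_pos": [
    [0, -4, 0],
    [0, -7, 0],
    [0, -9, 0],
    [0, -9, 0],
    [0, -9, 0]
  ],
  "delta_rot": [
    [0, 0, 0],
    [0, 0, 0],
    [0, 0, 0],
    [0, 0, 0],
    [0, 0, 0]
  ],
  "jaw": [-1, -1, -1, -1, -1]
}}

```text
t: 59.55
eef_pos: [0.6316, 0.0249, 0.037]
ee_rot: [0.003, 0.738, 0.675, 0.003]
force: [9.2, -0.8, 1.4]
width: 0.0112
```

Run:
```python
from h import *
tt()
```

```text
t 59.55 pos [0.6316 0.0249 0.037 ] jawyaw -5.11 zaxis [ 0.008 -0.001 -1.   ] F [ 9.2 -0.8  1.4] w 0.0112 q [-0.08  0.25  1.73 -0.    1.15  0.01]
  track tcp [-0.0941  0.0367  0.037 ]
```

Request:
{"api": "play_rows", "payload": {
  "delta_pos": [
    [0, -3, 0],
    [0, -3, 0],
    [0, 0, 0],
    [0, 1, 0],
    [0, 1, 0],
    [0, 1, -40],
    [0, 1, -90],
    [0, 1, -130]
  ],
  "delta_rot": [
    [0, 0, 0],
    [0, 0, 0],
    [0, 0, 0],
    [0, 0, 0],
    [0, 0, 0],
    [0, 0, 0],
    [0, 0, 0],
    [0, 0, 0]
  ],
  "jaw": [-1, -1, -1, -0.2, -0.2, -0.2, -0.2, -0.2]
}}

```text
t: 60.35
eef_pos: [0.6291, 0.0254, 0.1666]
ee_rot: [-0.001, 0.738, 0.675, -0.001]
force: [0.6, -0.3, -0.2]
width: 0.0342
```

Request:
{"api": "play_rows", "payload": {
  "delta_pos": [
    [20, -20, -40],
    [20, -40, -40],
    [20, -40, -40],
    [20, -40, -40]
  ],
  "delta_rot": [
    [0, 0, 0],
    [0, 0, 0],
    [0, 0, 0],
    [0, 0, 0]
  ],
  "jaw": [0, 0, 0, 0]
}}

```text
t: 60.75
eef_pos: [0.5911, 0.0487, 0.204]
ee_rot: [-0.001, 0.738, 0.675, -0.001]
force: [-0.2, 0.2, -1.0]
width: 0.043
```

Run:
```python
from h import *
tt(); T=posts('w29.png'); x,y,z=T[...,0],T[...,1],T[...,2]
tab=(z>.055)&(z<.066)&(x<-.06)&(x>-.13)&(y>.02)&(y<.12)
print('tab',tab.sum(),[np.percentile(v[tab],[1,50,99]).round(4) for v in(x,y,z)])
p,d=eyes.capture('scene'); save(cv2.resize(p[60:330,60:460],None,fx=1.9,fy=1.9),'s29.png')
```

```text
t 60.75 pos [0.5911 0.0487 0.204 ] jawyaw -5.09 zaxis [-0.002 -0.    -1.   ] F [-0.2  0.2 -1. ] w 0.0430 q [-0.04 -0.    1.72 -0.    1.43  0.05]
  track tcp [-0.1143 -0.0057  0.204 ]
post 460 [array([-0.0635, -0.0355]), array([-0.0054,  0.0083]), array([0.0807, 0.0863])]
post 376 [array([-0.0171,  0.0116]), array([-0.0055,  0.0074]), array([0.0804, 0.0866])]
post 294 [array([0.0292, 0.0572]), array([-0.0056,  0.0072]), array([0.0808, 0.0865])]
post 107 [array([0.0749, 0.0853]), array([-0.0057,  0.0067]), array([0.0795, 0.0862])]
tab 324 [array([-0.1033, -0.0919, -0.0786]), array([0.0315, 0.037 , 0.0429]), array([0.0554, 0.0612, 0.0632])]
```

View pics/w29.png

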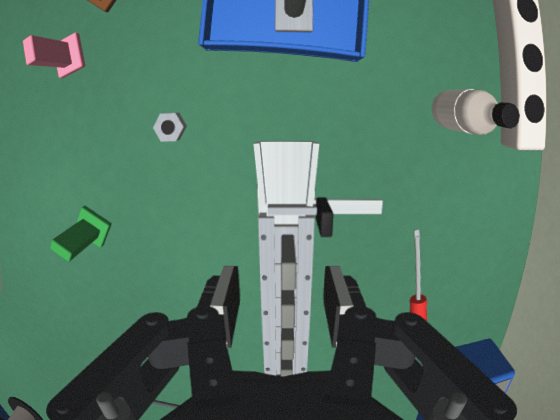

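View pics/s29.png

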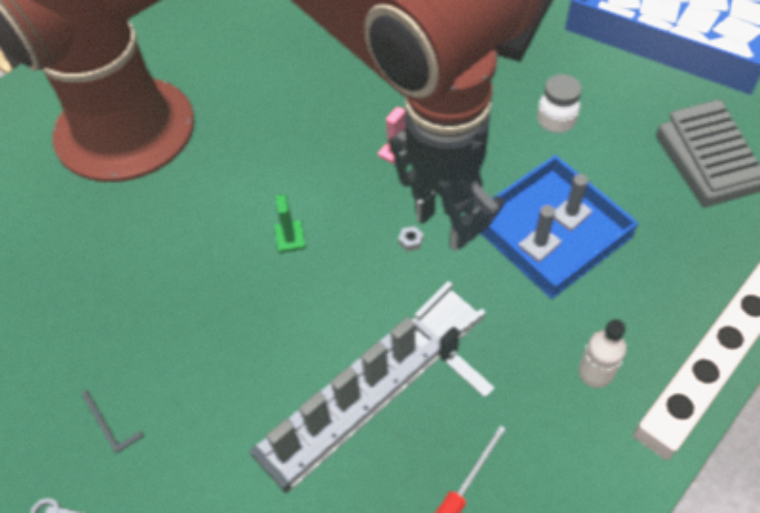

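Request:
{"api": "play_rows", "payload": {
  "delta_pos": [
    [-45, 5, 0],
    [-90, 5, -20],
    [-135, 5, -40],
    [-180, 5, -40],
    [-180, 5, -40],
    [-180, 5, -40]
  ],
  "delta_rot": [
    [0, 0, 0],
    [0, 0, 0],
    [0, 0, 0],
    [0, 0, 0],
    [0, 0, 0],
    [0, 0, 0]
  ],
  "jaw": [0, 0, 0, 0, 0, 0]
}}

```text
t: 61.45
eef_pos: [0.5809, -0.1322, 0.2439]
ee_rot: [-0.001, 0.739, 0.674, -0.0]
force: [-0.0, 0.5, -0.7]
width: 0.0428
```

Run:
```python
from h import *
tt(); posts('w30.png')
p=cv2.imread('pics/w30.png'); cv2.imwrite('pics/w30c.png',cv2.resize(p[0:300,200:360],None,fx=2,fy=2,interpolation=cv2.INTER_CUBIC))
```

```text
t 61.45 pos [ 0.5809 -0.1322  0.2439] jawyaw -5.26 zaxis [-0.002  0.001 -1.   ] F [-0.   0.5 -0.7] w 0.0428 q [-0.35 -0.02  1.67  0.    1.5  -0.26]
  track tcp [ 6.680e-02 -1.000e-04  2.439e-01]
post 497 [array([-0.0614, -0.0342]), array([-0.0056,  0.008 ]), array([0.0831, 0.0866])]
post 475 [array([-0.0148,  0.0122]), array([-0.0058,  0.0077]), array([0.0834, 0.0865])]
post 470 [array([0.0299, 0.0583]), array([-0.0053,  0.0079]), array([0.0831, 0.0866])]
post 408 [array([0.0761, 0.1036]), array([-0.0058,  0.007 ]), array([0.082 , 0.0867])]
post 368 [array([0.1219, 0.1496]), array([-0.0064,  0.0071]), array([0.0822, 0.0864])]
```

View pics/w30c.png

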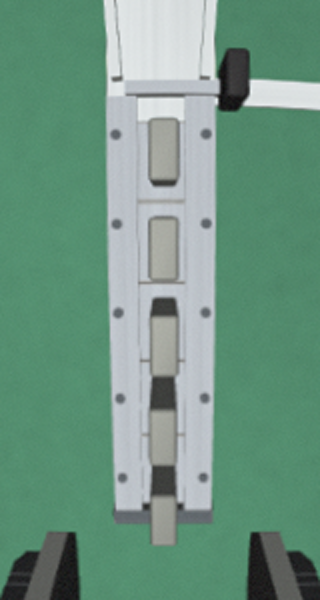

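Run:
```python
from h import *
print(close_job())
```

```text
the job is handed in; nothing more can be done
None
```

The changeover is done and handed in at about 61 s of the 210 s allowed. I drew the keeper fully open and took all four shoes out of the track. The two round-post shoes went upright into the blue tray. The two flat-blade shoes and the three grey ones from the bench then went into the track, each pushed to contact, and I shut the keeper.

**Last checks**
- **Shoes in the track:** the five blades stand 46.5, 45.4, 45.8 and 45.9 mm apart, 183.6 mm in total against 184 mm if gapless. That is within measuring noise, so I see no gaps. My absolute positions along the track read about 2–3 mm beyond the stated ones. I put this down to a calibration offset, because I felt about 12 N of contact at the stop.
- **Keeper:** its tab sits at track y = 37 mm, against 38 mm when shut (open, it read 83 mm). It pushed back with about 9 N at the end of its travel.
- **Tray:** both round-post shoes stand upright in the last pictures.
- **Other things on the bench:** I did not handle the green, pink and brown look-alikes, the tools, the bottle or the jar. Most of them show in the last pictures where they were. The wrench and the brown look-alike are only partly in view there.

No check failed, I saw no grip slip while lifting or carrying, and I noticed no bench shoe being knocked aside.

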